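Clamp the ointment jar in the bench mixer

ROBOT

A 6-joint arm with a two-finger parallel gripper is mounted at the origin on the work surface. World frame = base frame: x ahead of the robot, y to its left, z up, the work surface at z = 0. Lengths are in m, angles in rad, forces in N, time in s.
With the tool pointing down it reaches from about 0.3 to 0.875 m from the base axis. Payload 6.4 kg.
Tool frame: the origin (TCP) lies between the finger pads; the fingertips stand 25 mm ahead of it and the grasp point (between the pads) lies 6 mm ahead of it; y points along the fingers, x is the direction in which the jaws open and shut, and the axes are right-handed (so a half turn about y gives the same grasp; the last joint's range is limited). The gripper opens to 88 mm and grips with 3 to 60 N. Pads are 18 mm wide; open, the fingers measure 123 mm over their backs; the gripper's body (75 mm by 187 mm) begins 45 mm behind the grasp point.
Start: joints at [1.018, 0.181, 1.607, -0, 1.354, -0.206], TCP at [0.195, 0.541, 0.232] pointing down, gripper open.
Joint ranges: [-2.99, 2.99], [-0.89, 2.07], [0.3, 2.58], [-1.14, 4.28], [0, 2.63], [-3.12, 3.12]. Speed limits (rad/s): [2.57, 2.57, 3.01, 3.14, 3.14, 3.14].

INTERFACE

Orientations are given as a unit quaternion [x, y, z, w].
In Python, from station import ctrl gives the robot as it stands.
- The arm moves only by the tool servo_tool, never from a script. Its argument "targets" is text: rows parted by semicolons, each of 7 numbers parted by spaces: the gripper command: -1 is fully open, 1 is shut, values between are in proportion, then the shift along the tool's x, y, z in mm, then the turn, a rotation vector about the tool's x, y, z in degrees. In form: hand x y z wx wy wz; .... A call has 1 to 20 rows; each row shifts and turns the commanded pose from where the row before left it, along the tool's axes as they then stand; what a row does not reach is not made up. A row lasts 1/10 s, in which the tool goes at most 50 mm and 8.59 degrees, less where a joint would pass 70% of its speed; a pose out of reach is approached as far as the arm can. A call with a gripper value outside its range is refused whole. The fingers move at their own pace and stop on an object; "squeeze" is the grip in N (left out, the last holds). Time passes only in rows, so rows that do not move let the fingers close. It gives the time, the measured TCP pose, the force and the opening at its end, in the units of the state.
- ctrl.state(): the state, without advancing time (a new reading comes with each control period).
- ctrl.camera(name): name is "side" or "top" or "wrist"; returns the picture (384x512x3 uint8, red, green, blue); there is no depth.
- ctrl.camera_model(name): a dict with "K" (3x3 intrinsics, pixels), "world_from_camera" (4x4, takes a point from camera to world coordinates). Camera axes: x right, y down, z forward; pixel columns grow to the right and rows downward; lengths in m; the calibration is good to about 2 mm. A picture is of the moment at which its call begins: read the wrist's pose just before it. camera_model takes no time and is no camera call; for the wrist camera it gives the pose at the moment of the call.
- ctrl.finish_job(): hands the job in, once; it reports no verdict.
The state is a dict: "t": time; "qpos": joint angles; "joint_vel": joint speeds; "effort": joint torques, N m; "tool_pos": TCP position; "eef_rot": TCP orientation; "wrist_force": force on the tool from outside, world axes, zero at the start; "moment": the same for the moment, N m; "opening": finger opening in m.
Only numpy, scipy, OpenCV 4.12 (cv2) and the standard library are available. Lean on these libraries where they do the work, as an engineer would, in place of code of your own. Each camera call takes 0.05 s, during which the arm holds its last target.

TASK

The ointment jar stands ready in the cup of the bench mixer; clamp it down so that it can be mixed. Pushing with a finger, swing the steel clamp strap round until it meets its stop over the jar's lid, then push the cam lever down with a finger as far as it goes, so that the strap's pad presses on the lid. Do not lift the jar out, and leave everything else on the bench where it stands.

Things in the scene. Friction and masses are not known exactly. Their poses are not given: they have to be found in the camera images.
- mixer: The bench mixer, fixed to the bench: a low white housing 230 mm (x) by 270 mm (y), 52 mm high, with an aluminium deck 200 x 240 mm whose top is 70 mm above the bench. Origin: centre of its footprint on the bench. Its x axis points from the control panel side (dial, blank display) to its back, y to its left, z up. On the deck stand a grey cup, axis at y = +40 mm (90 mm across, rim 98 mm above the bench), that holds the jar, and the clamp post, axis at x = 0, y = -45 mm.
- jar: White plastic ointment jar, 75 mm across and 70 mm high, flat screw lid, loose in the cup with about 2 mm play; lid top 144 mm above the bench. Origin: centre of its underside, z up.
- clamp_strap (a joint): Angle of the clamp strap about the upright post, rad. 0 = at its stop, pointing from the post along the mixer's +y over the middle of the jar; it grows clockwise seen from above, so at 1.57 the strap points along the mixer's +x (to its back); largest 2.0. It starts swung open. A stiff pivot, about 1.5 N at the strap's end; it stays where it is left.
- strap_bar: The steel clamp strap: flat bar 24 mm wide, 14 mm thick, from 20 mm behind the post's axis to 107 mm beyond it, with a rounded end. Origin: on the post's axis, half-way up the bar's thickness, 169 to 170 mm above the bench while the lever is up; y runs along the strap to its free end. A nut stands 13 mm above it 85 mm from the axis. Its underside passes 18 to 19 mm above the lid. The lever's cam lowers it, 7 mm in all.
- strap_end (a point): Point at the strap's free end, half-way up its thickness, on its centre line, 107 mm from the post's axis.
- pressure_pad: Round black rubber pad 28 mm across under the strap, 85 mm from the post's axis, on a spring that takes about 10 N to press in 4 mm. Origin: centre of its underside; it passes 2 to 3 mm above the lid while the lever is up, and comes down on the lid when the lever is pushed down. With the lever down first it would strike the side of the lid.
- cam_lever (a joint): Angle of the cam lever, rad. 0 = raised: the lever leans 0.21 rad from upright, away from the strap's free end; it grows as the lever goes down on that side, and at 1.36 it is level; stop at 1.40 (fully down). Stiff: about 2 to 4 N at the grip; it stays where it is left. It turns with the strap about the post.
- lever_pivot (a point): Middle of the lever's level hinge pin, on the post's axis, 192 mm above the bench (22 mm above the strap's mid-height). The pin lies square to the strap; the lever swings in the upright plane through the strap's centre line.
- lever_tip (a point): End of the lever on its centre line, 98 mm from the hinge pin.
- lever_grip: The lever's arm with its black plastic grip, 24 mm wide (along the pin), 13 mm thick, 64 mm long (from 34 to 98 mm from the pin). Origin: on the lever's centre line, 62 mm from the pin.
- spare_jar: Bystander: a second white jar, 75 mm across, 70 mm high, on the bench by the mixer. Origin: centre of its underside.
- amber_bottle: Bystander: brown glass bottle 54 mm across, 115 mm high, by the mixer. Origin: centre of its underside.
- small_carton: Bystander: medicine carton 45 x 95 x 55 mm high, by the mixer. Origin: centre of its underside.
- spatula: Bystander: ointment spatula (flat steel blade, wooden handle) 205 mm long, 12 mm high, lying on the bench in front of the mixer. Origin: centre of its underside.
- mortar: Bystander: white ceramic mortar 116 mm across, 65 mm high. Origin: centre of its underside.
- tub: Bystander: white tub 84 mm across, 105 mm high. Origin: centre of its underside.
- big_carton: Bystander: medicine carton 75 x 120 x 90 mm high. Origin: centre of its underside.
Things that resemble listed ones, but are neither listed nor needed, are in the scene too. Leave any pink look-alike of the jar alone.

How it is judged:
By the outcome, as a careful person would: the job done as asked, in the order asked, and still so for the second after the job is handed in, with the robot touching nothing.
It also fails if it takes over 48 s, if anything falls off the work surface, if the arm or the gripper's body presses on something with over 40 N, if the wrist force passes 120 N, or if a joint passes its speed limit or range.

## Working session

There is one attempt and no reset: what is moved stays moved. The work goes in short steps, Python scripts to look and compute and a tool call to move; the robot and the scene stay as the last step left them, time stands still between calls to the robot, and variables do not carry over. Pictures are saved under pics/ and viewed, and the job is handed in when it is done.

Besides the shell and the picture viewer there is one more tool, called after "Call:" as name(argument=value, ...) on one line, values as JSON. servo_tool: Moves the arm, as the interface text tells. Its arguments: {"type":"object","properties":{"targets":{"type":"string"},"squeeze":{"type":"number"}},"required":["targets"]}

```bash
ls; mkdir -p pics; python3 - <<'E'
from station import ctrl
import cv2,numpy as np
np.set_printoptions(precision=4,suppress=True)
s=ctrl.state()
for k in s: print(k,s[k])
for n in ["side","top","wrist"]:
    im=ctrl.camera(n); cv2.imwrite(f"pics/{n}0.png",cv2.resize(im[:,:,::-1],None,fx=1.5,fy=1.5))
    m=ctrl.camera_model(n); print(n,m["K"],m["world_from_camera"])
E
```

```text
pics
t 0.0
qpos [ 1.0177  0.1815  1.608   0.      1.3538 -0.2063]
joint_vel [-0.0001  0.0012  0.0004 -0.0013 -0.0001  0.0015]
effort [  0.001  -43.3865 -34.1856   0.0703   0.0386  -0.0002]
tool_pos [0.1951 0.5403 0.2306]
eef_rot [ 0.579   0.4057 -0.4068 -0.5785]
wrist_force [-0.1804 -0.2714  0.3947]
moment [ 0.0387 -0.007   0.0439]
opening 0.08797391013660377
side [[475.5281   0.     252.693 ]
 [  0.     475.5281 188.87  ]
 [  0.       0.       1.    ]] [[ 0.9088 -0.2818  0.3078  0.1242]
 [-0.4172 -0.6293  0.6557 -0.9578]
 [ 0.0089 -0.7243 -0.6894  1.1791]
 [ 0.      0.      0.      1.    ]]
top [[497.0386   0.     257.2861]
 [  0.     497.0386 189.5738]
 [  0.       0.       1.    ]] [[-0.0147 -0.9859  0.1669  0.3159]
 [-0.9999  0.0157  0.0049 -0.0103]
 [-0.0075 -0.1668 -0.986   1.6116]
 [ 0.      0.      0.      1.    ]]
wrist [[299.8566   0.     258.162 ]
 [  0.     299.8566 193.4184]
 [  0.       0.       1.    ]] [[ 0.3401  0.9022  0.2652  0.1269]
 [ 0.9404 -0.3261 -0.0964  0.564 ]
 [-0.0005  0.2822 -0.9594  0.3833]
 [ 0.      0.      0.      1.    ]]
```

View pics/side0.png

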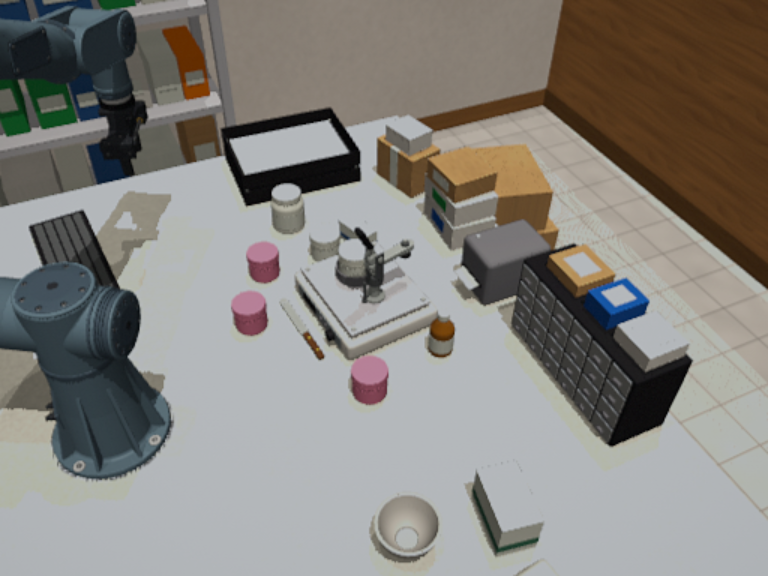

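View pics/top0.png

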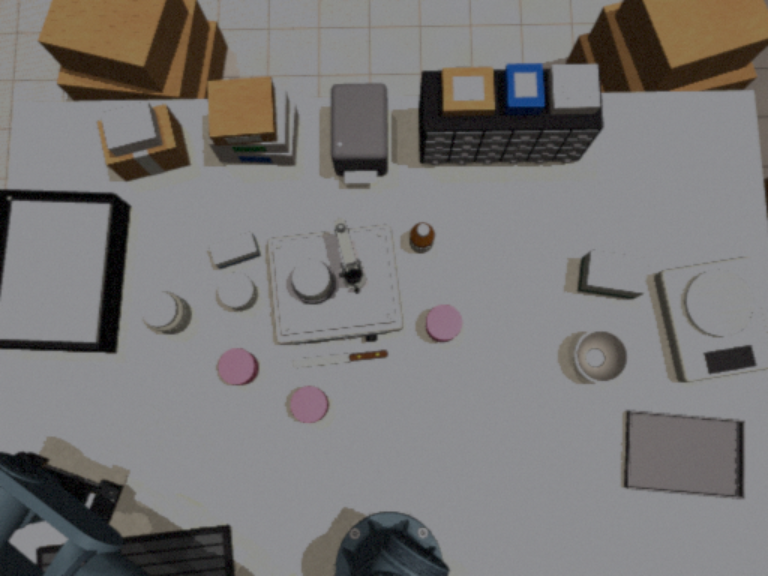

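View pics/wrist0.png

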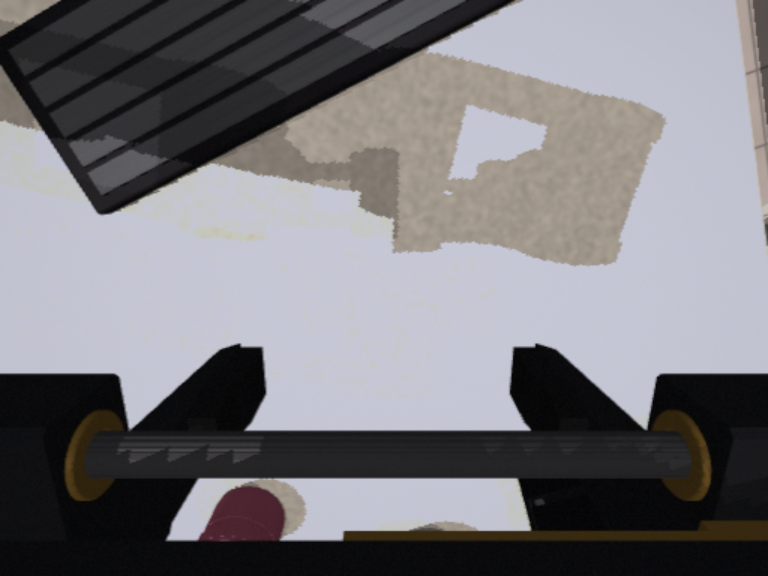

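```bash
python3 - <<'E'
from station import ctrl
from scipy.spatial.transform import Rotation as R
print(R.from_quat(ctrl.state()["eef_rot"]).as_matrix().round(3))
E
```

```text
[[ 0.34  -0.001 -0.94 ]
 [ 0.94  -0.001  0.34 ]
 [-0.001 -1.     0.   ]]
```

```bash
python3 - <<'E'
import cv2
im=cv2.imread("pics/top0.png"); im=cv2.resize(im,(512,384),interpolation=cv2.INTER_AREA)
from station import ctrl
im=ctrl.camera("top")[:,:,::-1]; c=im[135:255,170:300]; cv2.imwrite("pics/topz.png",cv2.resize(c,None,fx=5.0,fy=5.0,interpolation=cv2.INTER_CUBIC)[:600])
im=ctrl.camera("side")[:,:,::-1]; c=im[130:250,180:320]; cv2.imwrite("pics/sidez.png",cv2.resize(c,None,fx=5,fy=5,interpolation=cv2.INTER_CUBIC)[:600])
E
```

```text
(no output)
```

View pics/topz.png

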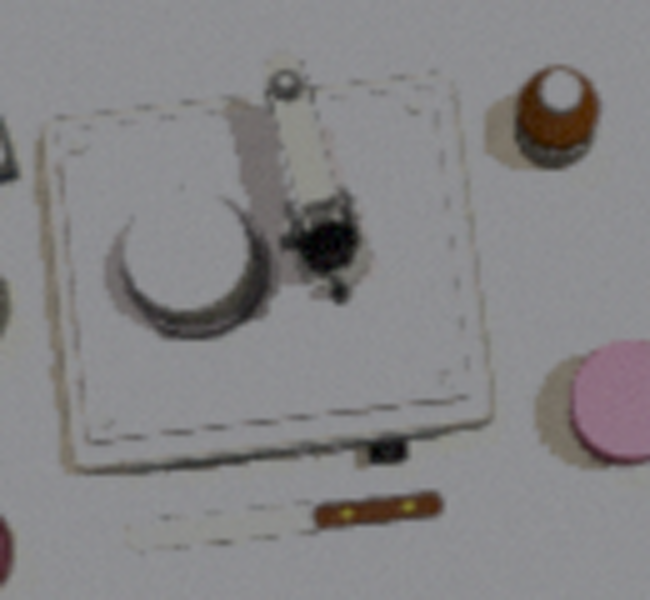

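View pics/sidez.png

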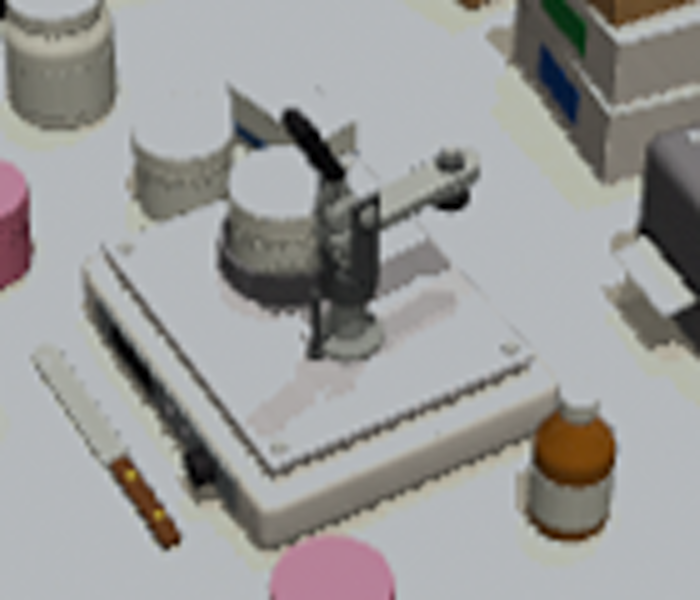

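```bash
cat > geo.py <<'E'
from station import ctrl
import numpy as np, cv2
from scipy.optimize import least_squares
np.set_printoptions(precision=4,suppress=True)
def proj(name,P):
    m=ctrl.camera_model(name); P=np.atleast_2d(P)
    T=np.linalg.inv(m["world_from_camera"]); c=P@T[:3,:3].T+T[:3,3]
    u=c@np.array(m["K"]).T; return u[:,:2]/u[:,2:]
def ray(name,px,z):
    m=ctrl.camera_model(name); W=np.array(m["world_from_camera"])
    d=W[:3,:3]@np.linalg.inv(m["K"])@[px[0],px[1],1]; t=(z-W[2,3])/d[2]; return W[:3,3]+t*d
def M(p,q): # mixer->world
    x,y,a=p; c,s=np.cos(a),np.sin(a); q=np.array(q,float)
    return np.array([x+c*q[0]-s*q[1], y+s*q[0]+c*q[1], q[2]])
def pts(v):
    p=v[:3]; th=v[3]; lv=v[4] if len(v)>4 else 0
    d=np.array([np.sin(th),np.cos(th)]) # strap dir in mixer
    a=lv+0.21
    tip=.098*np.sin(a)
    P=dict(nut=M(p,[*(d*.085+[0,-.045]),.189]),end=M(p,[*(d*.107+[0,-.045]),.1695]),
      tip=M(p,[*(-d*tip+[0,-.045]),.192+.098*np.cos(a)]),lid=M(p,[0,.04,.144]),
      post=M(p,[0,-.045,.192]))
    return P
if __name__=="__main__":
    C=dict(FL=(88,442),FR=(467,398),BR=(445,75),BL=(57,123))
    Q=dict(FL=(-.1,.12,.07),FR=(-.1,-.12,.07),BR=(.1,-.12,.07),BL=(.1,.12,.07))
    f=lambda c:np.array([170+c[0]/5-.4,135+c[1]/5-.4])
    g=lambda c:np.array([180+c[0]/5-.4,130+c[1]/5-.4])
    sideC=dict(FL=(103,245),FR=(277,475),BR=(533,360))
    for k in C: print(k, ray("top",f(C[k]),.07))
    nut=f((285,82)); 
    def res(v):
        r=[]
        for k in C: r+=list(proj("top",M(v[:3],Q[k]))[0]-f(C[k]))
        for k in sideC: r+=list(proj("side",M(v[:3],Q[k]))[0]-g(sideC[k]))
        P=pts(v); r+=list(proj("top",P["nut"])[0]-nut)
        r+=list(proj("side",P["nut"])[0]-g((452,155)))
        r+=list(proj("top",P["lid"])[0]-f((187,248)))
        return r
    s=least_squares(res,[.5,.1,.1,1.57]); print(s.x); print(np.array(s.fun).round(2))
    P=pts(s.x)
    for k in P: print(k,P[k])
    for n,fn,o in(("top",f,(170,135)),("side",g,(180,130))):
        im=cv2.imread(f"pics/{n}z.png")
        for k in list(P): 
            u=(proj(n,P[k])[0]-o+.4/5*0)*5; cv2.circle(im,tuple(int(t) for t in u+2),3,(0,0,255),-1)
        for k in Q:
            u=(proj(n,M(s.x[:3],Q[k]))[0]-o)*5; cv2.circle(im,tuple(int(t) for t in u+2),3,(0,255,0),-1)
        cv2.imwrite(f"pics/{n}fit.png",im)
E
python3 geo.py
```

```text
FL [0.4748 0.2172 0.07  ]
FR [ 0.4987 -0.0193  0.07  ]
BR [ 0.7061 -0.0087  0.07  ]
BL [0.6788 0.2387 0.07  ]
[0.5879 0.1067 0.0966 1.3968]
[ 0.21 -0.64  0.98 -0.42 -1.73  2.18  0.9   0.87  0.58  0.14 -0.99 -1.1
  1.13 -0.43  0.26 -0.3   0.05 -0.79  0.41 -0.32]
nut [0.6742 0.0846 0.189 ]
end [0.6954 0.0905 0.1695]
tip [0.5726 0.0565 0.2878]
lid [0.5841 0.1465 0.144 ]
post [0.5923 0.0619 0.192 ]
```

View pics/topfit.png

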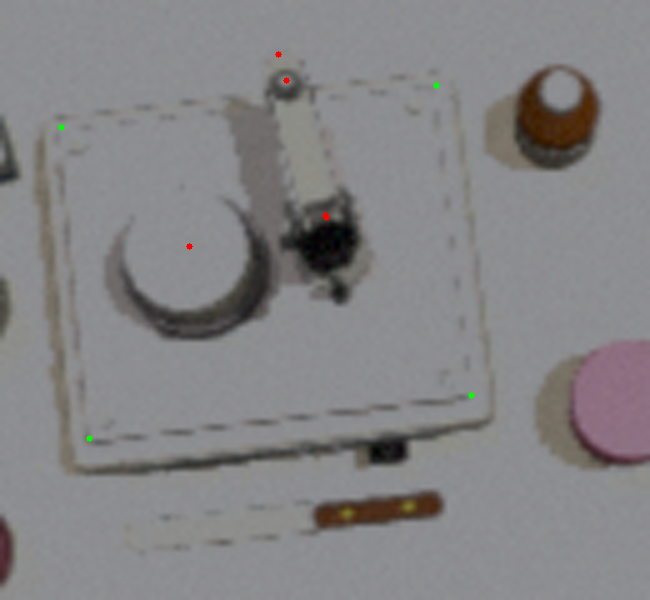

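View pics/sidefit.png

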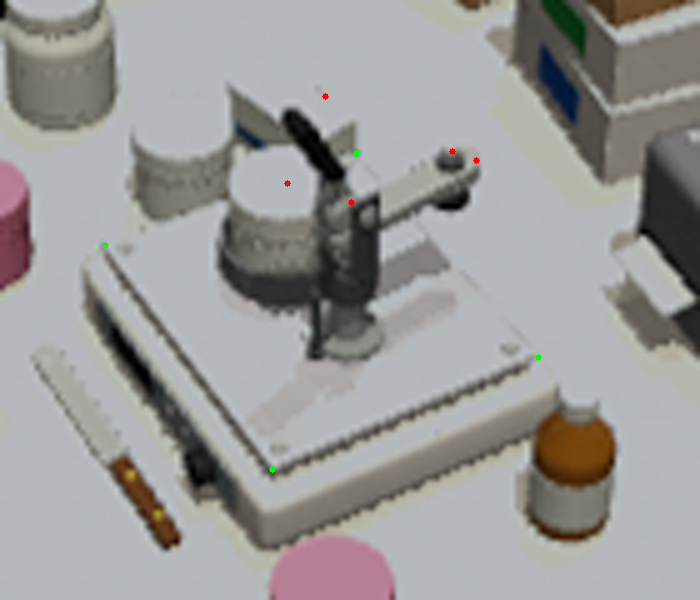

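```bash
python3 - <<'E'
from geo import *
v=[0.5879,0.1067,0.0966,1.3968]
for lv in(0,.1,.2,.3,.4,.5):
    P=pts(v+[lv]); print(lv,P["tip"],(proj("side",P["tip"])[0]-[180,130])*5+2,(proj("top",P["tip"])[0]-[170,135])*5+2)
E
```

```text
0 [0.5726 0.0564 0.2878] [325.7947  96.6477] [326.7291 217.4499]
0.1 [0.5634 0.0539 0.2853] [313.523  106.3241] [331.7496 234.755 ]
0.2 [0.5546 0.0515 0.2819] [301.6096 117.0535] [336.6941 251.8187]
0.3 [0.5461 0.0491 0.2775] [290.1954 128.7149] [341.5031 268.4356]
0.4 [0.5381 0.0469 0.2723] [279.4153 141.1737] [346.1197 284.4089]
0.5 [0.5307 0.0448 0.2663] [269.3961 154.2846] [350.4904 299.5534]
```

Call:
servo_tool(targets="1 0 -36 0 0 0 0;1 0 -36 0 0 0 0;1 0 -37 0 0 0 0;1 -20 0 -39 0 0 0;1 -20 0 -39 0 0 0;1 -20 0 -39 0 0 0;1 -20 0 -39 0 0 0;1 -20 0 -39 0 0 0;1 -20 0 -39 0 0 0;1 -20 0 -39 0 0 0;1 -20 0 -39 0 0 0;1 -20 0 -39 0 0 0;1 -20 0 -39 0 0 0;1 -20 0 -39 0 0 0;1 -20 0 -39 0 0 0;1 -20 0 -39 0 0 0;1 -20 0 -39 0 0 0;1 -20 0 -39 0 0 0;1 -20 0 -39 0 0 0", squeeze=5)

```text
t: 2.15
tool_pos: [0.6745, 0.0263, 0.3403]
eef_rot: [-0.579, -0.406, 0.406, 0.579]
wrist_force: [1.2, 0.2, 0.1]
opening: 0.0004
```

Call:
servo_tool(targets="1 0 0 0 0 8.5 0;1 0 0 0 0 8.5 0;1 0 0 0 0 8.5 0;1 0 0 0 0 8.5 0;1 0 0 0 0 8.5 0;1 0 0 0 0 8.5 0;1 0 0 0 0 8.5 0;1 0 0 0 0 8.5 0;1 0 0 0 0 8.5 0;1 0 0 0 0 8.5 0;1 0 0 0 0 8.5 0;1 0 0 0 0 8.5 0;1 0 0 0 0 8.5 0;1 0 0 0 0 8.5 0;1 0 0 0 0 8.5 0;1 0 0 0 0 8.5 0;1 0 0 0 0 8.5 0;1 0 0 0 0 0 0")

```text
t: 3.95
tool_pos: [0.6734, 0.0277, 0.3402]
eef_rot: [0.563, -0.428, 0.428, -0.563]
wrist_force: [-0.4, -0.8, -0.0]
opening: 0.0
```

```bash
cat > look.py <<'E'
import sys
from geo import *
from scipy.spatial.transform import Rotation as R
s=ctrl.state(); print("t",s["t"],"p",s["tool_pos"],"F",s["wrist_force"],"op",s["opening"],"q",s["qpos"])
print(R.from_quat(s["eef_rot"]).as_matrix())
for a in sys.argv[1:]:
    n,tag=a.split(":"); im=ctrl.camera(n)[:,:,::-1]
    if n=="top": im=im[135:255,170:300]
    if n=="side": im=im[110:230,190:330]
    cv2.imwrite(f"pics/{n}{tag}.png",cv2.resize(im,None,fx=1.5 if n=="wrist" else 5,fy=1.5 if n=="wrist" else 5,interpolation=cv2.INTER_CUBIC))
E
python3 look.py wrist:1 side:1
```

```text
t 3.95 p [0.6734 0.0277 0.3402] F [-0.4346 -0.779  -0.048 ] op 4.934442571313759e-05 q [-0.1345  0.3412  1.1947 -0.      1.6063  1.1649]
[[ 0.2681 -0.0005  0.9634]
 [-0.9634  0.      0.2681]
 [-0.0002 -1.     -0.0005]]
```

View pics/wrist1.png

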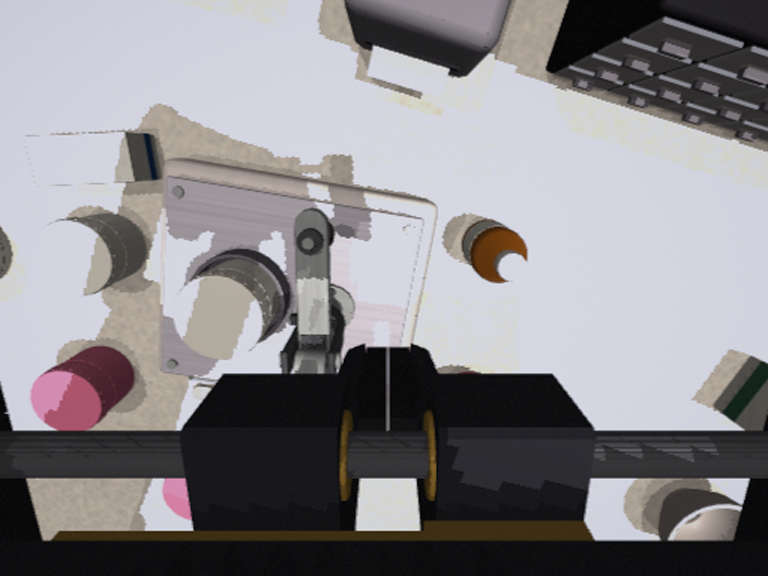

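View pics/side1.png

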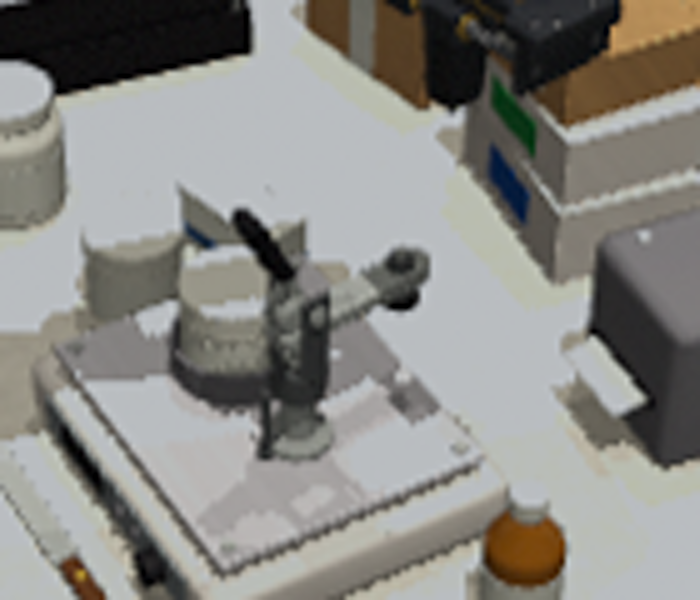

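```bash
python3 - <<'E'
from geo import *
v=[0.5879,0.1067,0.0966,1.3968]
print("nut",ray("wrist",np.array([311,240])/1.5,.189))
print("end",ray("wrist",np.array([313,209])/1.5,.1695))
print("strapmid near bracket",ray("wrist",np.array([314,318])/1.5,.1765))
print("BR",ray("wrist",np.array([423,217])/1.5,.07), M(v,(.1,-.12,.07)))
print("BL",ray("wrist",np.array([166,178])/1.5,.07), M(v,(.1,.12,.07)))
P=pts(v)
for k in P: print(k,P[k],proj("wrist",P[k])[0]*1.5)
E
```

```text
nut [0.6776 0.0819 0.189 ]
end [0.6954 0.0878 0.1695]
strapmid near bracket [0.6182 0.0678 0.1765]Traceback (most recent call last):
  File "<stdin>", line 6, in <module>
  File "geo.py", line 13, in M
    x,y,a=p; c,s=np.cos(a),np.sin(a); q=np.array(q,float)
    ^^^^^
ValueError: too many values to unpack (expected 3)
```

Call:
servo_tool(targets="1 0 32 0 0 0 0;1 0 32 0 0 0 0;1 0 32 0 0 0 0;1 0 32 0 0 0 0;1 0 32 0 0 0 0;1 -6 0 0 0 0 0;1 -6 0 0 0 0 0;1 -4 0 0 0 0 0;1 0 0 0 0 0 0")

```text
t: 4.95
tool_pos: [0.6704, 0.044, 0.1832]
eef_rot: [-0.563, 0.426, -0.428, 0.564]
wrist_force: [0.7, 0.8, -0.1]
opening: 0.0004
```

```bash
python3 look.py wrist:2 side:2
```

```text
t 4.95 p [0.6704 0.044  0.1832] F [ 0.6643  0.8309 -0.107 ] op 0.00039333528253536856 q [-0.1108  0.4299  1.3903  0.0001  1.3174  1.1855]
[[ 0.271   0.004   0.9626]
 [-0.9626 -0.0003  0.2711]
 [ 0.0014 -1.      0.0037]]
```

View pics/wrist2.png

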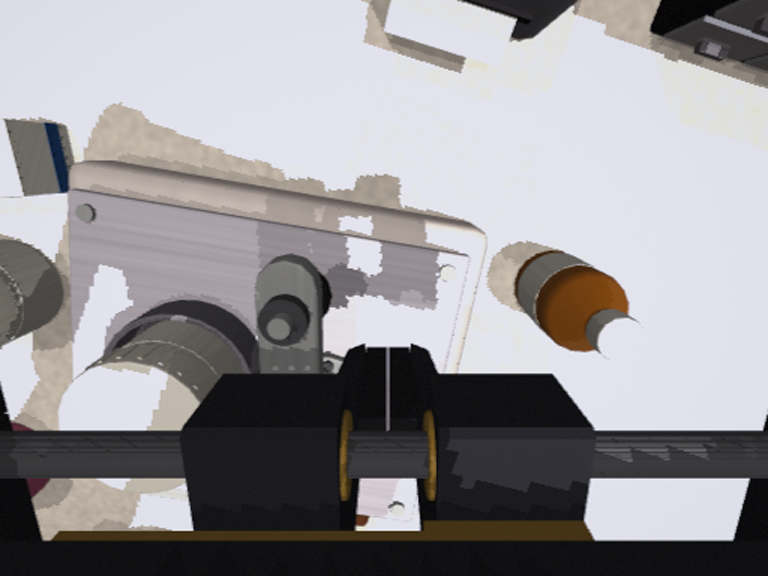

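View pics/side2.png

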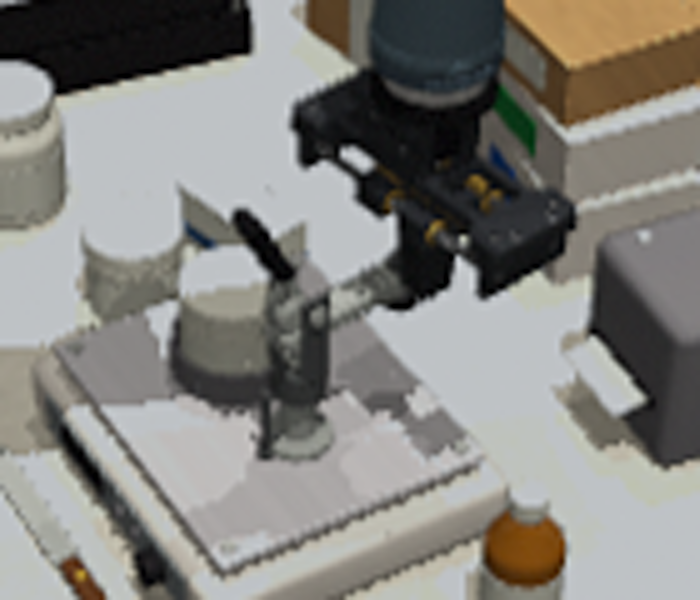

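Call:
servo_tool(targets="1 -4 4 0 0 0 0;1 -5 0 0 0 0 0;1 -4.95 0 1.89 0 -4 0;1 -4.95 0 1.89 0 -4 0;1 -4.95 0 1.89 0 -4 0;1 -4.95 0 1.89 0 -4 0;1 -4.95 0 1.89 0 -4 0;1 -4.95 0 1.89 0 -4 0;1 0 0 0 0 0 0")

```text
t: 5.95
tool_pos: [0.6638, 0.0842, 0.1763]
eef_rot: [-0.64, 0.301, -0.3, 0.64]
wrist_force: [-0.1, 0.4, -0.1]
opening: 0.001
```

```bash
python3 look.py wrist:3 side:3
```

```text
t 5.95 p [0.6638 0.0842 0.1763] F [-0.118   0.3922 -0.1279] op 0.0009824042110097237 q [-0.051   0.4336  1.3996  0.0003  1.3089  0.8266]
[[ 0.6389 -0.0005  0.7693]
 [-0.7693  0.0003  0.6389]
 [-0.0005 -1.     -0.0002]]
```

View pics/wrist3.png

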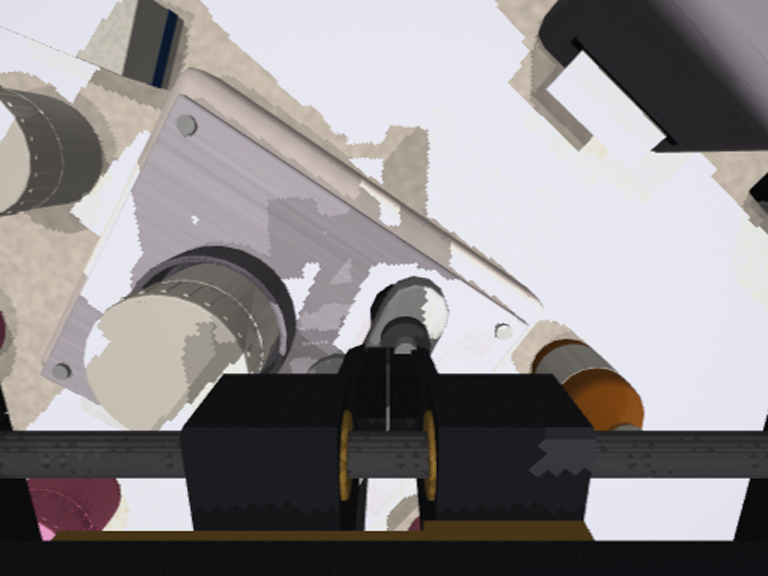

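View pics/side3.png

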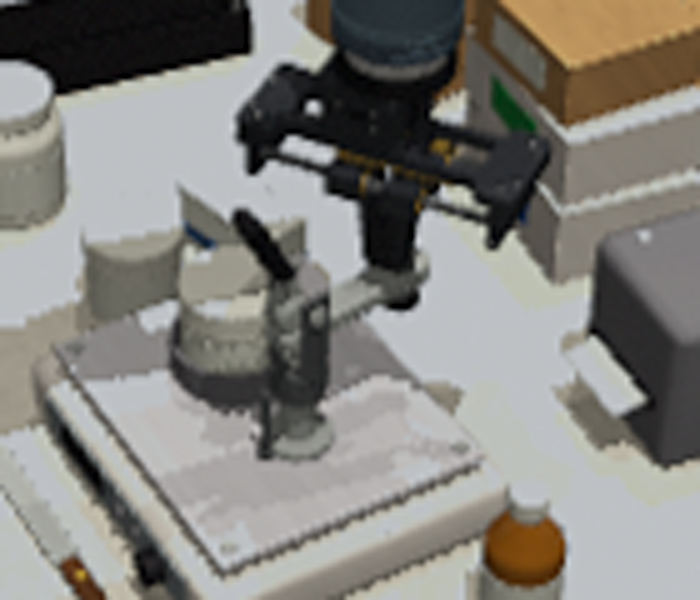

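```bash
python3 - <<'E'
from geo import *
v=[0.5879,0.1067,0.0966,1.3968]
import geo
tcp=ctrl.state()["tool_pos"]
for dz in(0,-.01,-.025): print("tip",dz,proj("wrist",tcp+[0,0,dz])[0]*1.5,(proj("side",tcp+[0,0,dz])[0]-[190,110])*5)
for th in (1.4,1.3,1.2,1.1,1.0):
    p=v[:3]; d=np.array([np.sin(th),np.cos(th)])
    P=M(p,[*(d*.085+[0,-.045]),.189]);E=M(p,[*(d*.107+[0,-.045]),.1695])
    print(th,proj("wrist",P)[0]*1.5,proj("wrist",E)[0]*1.5,(proj("side",P)[0]-[190,110])*5,(proj("side",E)[0]-[190,110])*5)
E
```

```text
tip 0 [384.6565 360.6889] [386.4142 269.1276]
tip -0.01 [384.8092 349.6461] [385.9522 280.8168]
tip -0.025 [385.0094 335.1672] [385.2669 298.1566]
1.4 [401.3772 353.9489] [424.8605 281.4984] [400.5156 249.2594] [424.6305 258.3145]
1.3 [377.919  345.4857] [397.7959 271.1948] [391.3407 242.9914] [413.1782 250.5173]
1.2 [353.4355 339.1626] [369.4639 263.485 ] [381.3255 237.354 ] [400.7089 243.514 ]
1.1 [328.272  335.0995] [340.2817 258.5262] [370.5672 232.3934] [387.3426 237.3588]
1.0 [302.7937 333.3746] [310.6937 256.4213] [359.1675 228.1497] [373.2037 232.0984]
```

```bash
python3 - <<'E'
from geo import *
t=np.array([.6704,.044,.1832]); x=np.array([.271,-.9626,0]); z=np.array([.9626,.271,0])
for dz in(0,-.005,-.01,-.015,-.02,-.025):
  print(dz,[ (proj("side",t+[0,0,dz]+a*.009*z+b*.0175*x)[0]-[190,110])*5 for a,b in((0,0),(1,1),(-1,1))])
s=ctrl.state();from scipy.spatial.transform import Rotation as R
Rm=R.from_quat(s["eef_rot"]).as_matrix()
for dy in (0,.01,.02,.025): print(dy,[proj("wrist",s["tool_pos"]+Rm@[b,dy,a])[0]*1.5 for a,b in((.009,-.0175),(.009,.0175),(-.009,-.0175))])
E
python3 look.py side:4 top:4
```

```text
0 [array([422.8288, 295.2476]), array([451.9331, 303.2442]), array([430.9566, 315.3497])]
-0.005 [array([422.5101, 301.1563]), array([451.5468, 309.1555]), array([430.6163, 321.2668])]
-0.01 [array([422.1928, 307.0382]), array([451.1622, 315.0398]), array([430.2775, 327.1567])]
-0.015 [array([421.877 , 312.8935]), array([450.7794, 320.8974]), array([429.9403, 333.0198])]
-0.02 [array([421.5626, 318.7223]), array([450.3984, 326.7285]), array([429.6046, 338.8561])]
-0.025 [array([421.2496, 324.5248]), array([450.019 , 332.5331]), array([429.2705, 344.6658])]
0 [array([336.6175, 338.0978]), array([432.6098, 338.0933]), array([338.1455, 382.605 ])]
0.01 [array([339.4252, 328.1478]), array([430.1117, 328.1427]), array([340.7915, 370.5472])]
0.02 [array([341.9388, 319.2401]), array([427.8753, 319.2346]), array([343.1677, 359.7185])]
0.025 [array([343.0993, 315.1273]), array([426.8427, 315.1215]), array([344.2673, 354.7078])]
t 6.05 p [0.6641 0.0834 0.1764] F [-0.0799  0.2921  0.1618] op 0.0003720590990727025 q [-0.0519  0.4337  1.3993 -0.0001  1.3088  0.8287]
[[ 0.6367 -0.0002  0.7711]
 [-0.7711 -0.0001  0.6367]
 [-0.0001 -1.     -0.0002]]
```

View pics/top4.png

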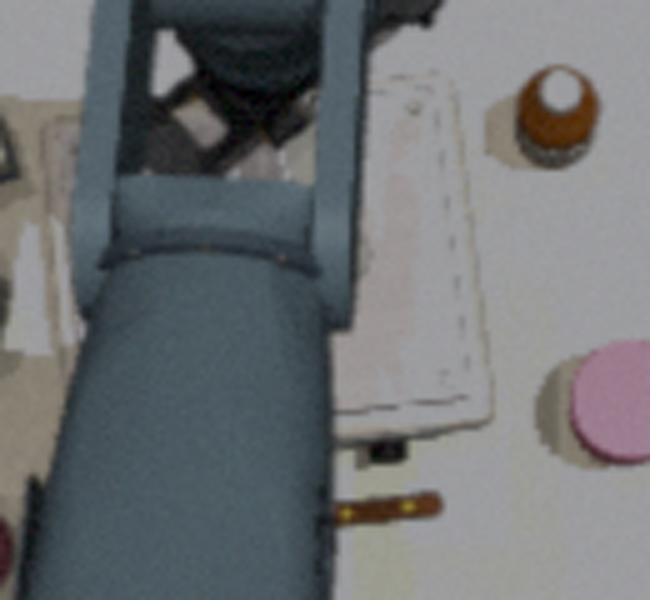

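```bash
python3 - <<'E'
import cv2
a=cv2.imread("pics/side2.png")[100:400,250:650];b=cv2.imread("pics/side4.png")[100:400,250:650]
cv2.imwrite("pics/cmp.png",cv2.resize(cv2.hconcat([a,b]),(800,300)))
w=cv2.imread("pics/wrist3.png")[250:450,250:550]; cv2.imwrite("pics/w3z.png",cv2.resize(w,None,fx=2.6,fy=2.6))
E
```

```text
(no output)
```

View pics/cmp.png

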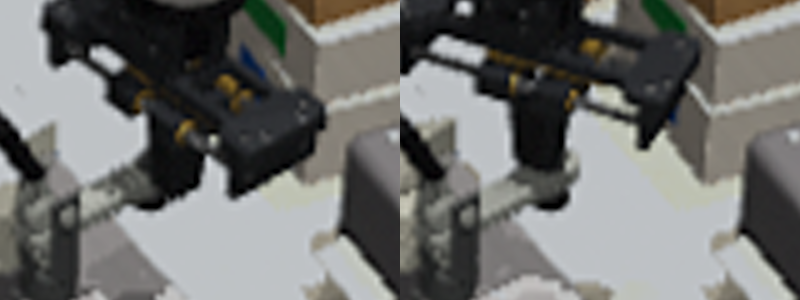

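View pics/w3z.png

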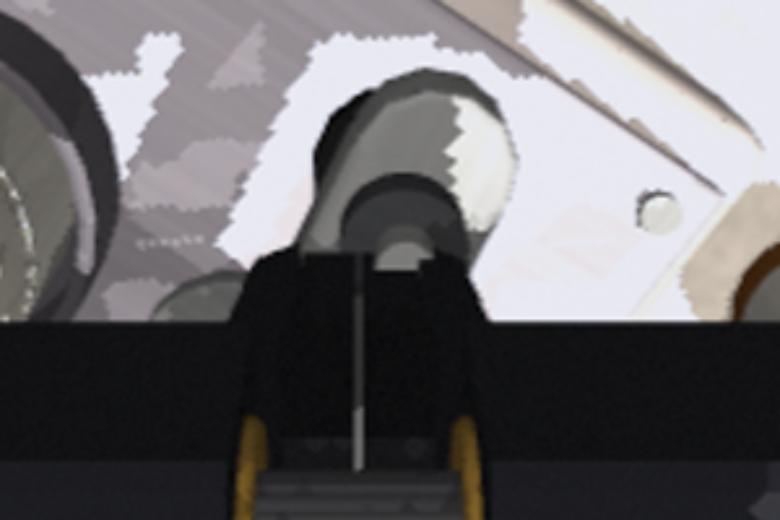

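Call:
servo_tool(targets="1 0 -10 0 0 0 0;1 0 -15 0 0 0 0;1 0 0 0 0 8 0;1 0 0 0 0 8 0;1 0 0 0 0 8 0;1 20 0 -2 0 0 0;1 20 0 -1 0 0 0;1 15 0 -2 0 0 0;1 0 15 0 0 0 0;1 0 15 0 0 0 0;1 0 5 0 0 0 0;1 0 0 0 0 0 0;1 0 0 0 0 0 0")

```text
t: 7.45
tool_pos: [0.674, 0.0297, 0.1662]
eef_rot: [0.564, -0.427, 0.427, -0.563]
wrist_force: [1.0, 1.4, 0.5]
opening: 0.0003
```

```bash
python3 look.py side:5
python3 - <<'E'
from geo import *
from scipy.spatial.transform import Rotation as R
s=ctrl.state();Rm=R.from_quat(s["eef_rot"]).as_matrix()
im=cv2.imread("pics/side5.png")
for dy,c in((-.02,(0,255,255)),(0,(0,255,0)),(.01,(255,0,0)),(.025,(0,0,255))):
    u=(proj("side",s["tool_pos"]+Rm@[0,dy,0])[0]-[190,110])*5+2; cv2.circle(im,tuple(int(a) for a in u),3,c,-1); print(dy,u)
cv2.imwrite("pics/side5m.png",cv2.resize(im[100:400,250:650],None,fx=2,fy=2))
E
```

```text
t 7.45 p [0.674  0.0297 0.1662] F [0.9832 1.4231 0.5428] op 0.00033182353916647186 q [-0.1316  0.4551  1.391   0.0001  1.2961  1.1654]
[[ 0.2704 -0.0006  0.9627]
 [-0.9627  0.0002  0.2704]
 [-0.0004 -1.     -0.0006]]
-0.02 [440.8936 305.0994]
0 [439.4827 328.6659]
0.01 [438.7869 340.2889]
0.025 [437.7548 357.5272]
```

View pics/side5m.png

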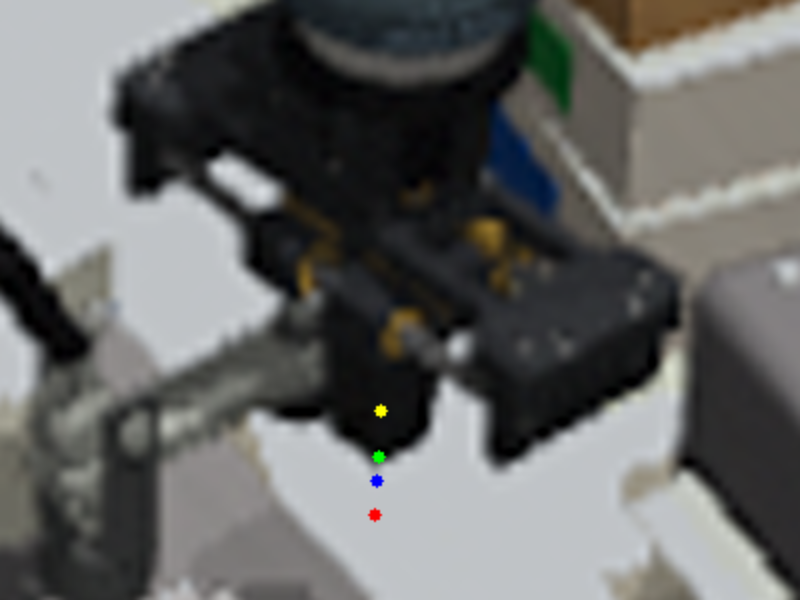

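```bash
python3 - <<'E'
from geo import *
from scipy.spatial.transform import Rotation as R
s=ctrl.state();Rm=R.from_quat(s["eef_rot"]).as_matrix()
for x,z in((.0935,0),(.0935,.0375),(.0935,-.0375),(-.0935,-.0375)):
  for dy in(-.06,-.05,-.04,-.03,-.02,-.01,0):
    u=((proj("side",s["tool_pos"]+Rm@[x,dy,z])[0]-[190,110])*5+2-[250,100])*2; print(x,z,dy,u)
m=ctrl.camera_model("wrist")["world_from_camera"]; print(Rm.T@(np.array(m)[:3,3]-s["tool_pos"]))
E
```

```text
0.0935 0 -0.06 [599.2406 468.8024]
0.0935 0 -0.05 [596.6957 493.4999]
0.0935 0 -0.04 [594.1752 517.9602]
0.0935 0 -0.03 [591.6789 542.1866]
0.0935 0 -0.02 [589.2063 566.1826]
0.0935 0 -0.01 [586.7571 589.9514]
0.0935 0 0 [584.3309 613.4961]
0.0935 0.0375 -0.06 [687.8623 415.6249]
0.0935 0.0375 -0.05 [684.9262 440.2729]
0.0935 0.0375 -0.04 [682.018  464.6869]
0.0935 0.0375 -0.03 [679.1372 488.8705]
0.0935 0.0375 -0.02 [676.2835 512.8267]
0.0935 0.0375 -0.01 [673.4565 536.5589]
0.0935 0.0375 0 [670.6559 560.0701]
0.0935 -0.0375 -0.06 [508.3785 523.3242]
0.0935 -0.0375 -0.05 [506.2456 548.0659]
0.0935 -0.0375 -0.04 [504.1334 572.567 ]
0.0935 -0.0375 -0.03 [502.0417 596.831 ]
0.0935 -0.0375 -0.02 [499.9701 620.8613]
0.0935 -0.0375 -0.01 [497.9184 644.6612]
0.0935 -0.0375 0 [495.8863 668.2341]
-0.0935 -0.0375 -0.06 [100.6687 215.498 ]
-0.0935 -0.0375 -0.05 [100.5375 239.9666]
-0.0935 -0.0375 -0.04 [100.4076 264.2132]
-0.0935 -0.0375 -0.03 [100.2788 288.2409]
-0.0935 -0.0375 -0.02 [100.1512 312.0527]
-0.0935 -0.0375 -0.01 [100.0247 335.6514]
-0.0935 -0.0375 0 [ 99.8993 359.0399]
[ 0.0012 -0.1524  0.0725]
```

Call:
servo_tool(targets="1 0 8 0 0 0 0;1 -6 0 0 0 0 0;1 -6 0 0 0 0 0;1 -6 0 0 0 0 0;1 -5 0 0 0 0 0;1 -5 0 0 0 0 0;1 -4.95 0 1.89 0 -4 0;1 -4.95 0 1.89 0 -4 0;1 -4.95 0 1.89 0 -4 0;1 -4.95 0 1.89 0 -4 0;1 -4.95 0 1.89 0 -4 0")

```text
t: 8.6
tool_pos: [0.6654, 0.0821, 0.1587]
eef_rot: [0.63, -0.322, 0.322, -0.629]
wrist_force: [-0.4, -1.6, -0.0]
opening: 0.0009
```

```bash
python3 look.py wrist:6 side:6
```

```text
t 8.6 p [0.6654 0.0821 0.1587] F [-0.4432 -1.563  -0.0158] op 0.0008703653334924019 q [-0.0534  0.4532  1.4096 -0.001   1.2786  0.8931]
[[ 0.5848  0.0002  0.8112]
 [-0.8112 -0.0009  0.5848]
 [ 0.0009 -1.     -0.0004]]
```

View pics/wrist6.png

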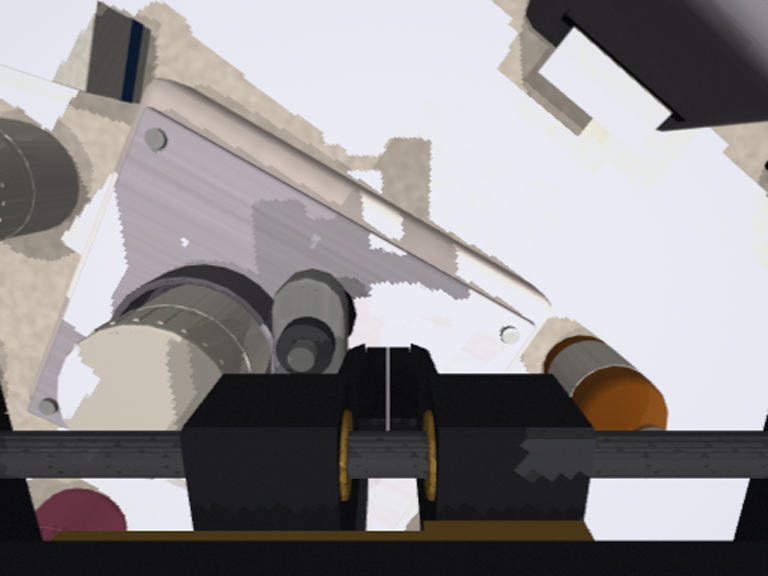

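View pics/side6.png

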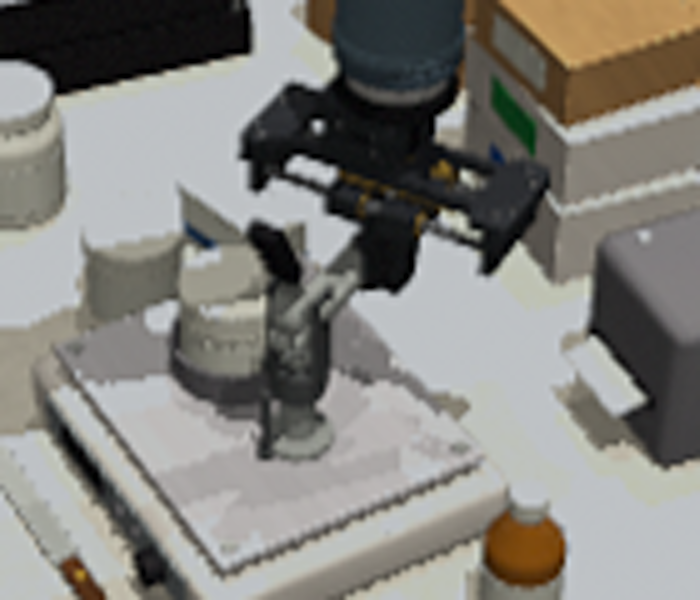

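Call:
servo_tool(targets="1 -4.95 0 1.89 0 -4 0;1 -4.95 0 1.89 0 -4 0;1 -4.95 0 1.89 0 -4 0;1 -4.95 0 1.89 0 -4 0;1 -4.95 0 1.89 0 -4 0;1 -4.95 0 1.89 0 -4 0;1 -4.95 0 1.89 0 -4 0;1 -4.95 0 1.89 0 -4 0;1 -4.95 0 1.89 0 -4 0;1 -4.95 0 1.89 0 -4 0;1 -4.95 0 1.89 0 -4 0;1 0 0 0 0 0 0")

```text
t: 9.9
tool_pos: [0.6329, 0.1292, 0.1588]
eef_rot: [-0.704, 0.064, -0.064, 0.704]
wrist_force: [0.9, -0.7, -0.2]
opening: 0.0006
```

```bash
python3 look.py wrist:7 side:7
```

```text
t 9.9 p [0.6329 0.1292 0.1588] F [ 0.9024 -0.7166 -0.2121] op 0.0005549277523375955 q [0.018  0.4021 1.4805 0.0001 1.2586 0.1998]
[[ 0.9835  0.0004  0.1808]
 [-0.1808  0.0001  0.9835]
 [ 0.0004 -1.      0.0001]]
```

View pics/wrist7.png

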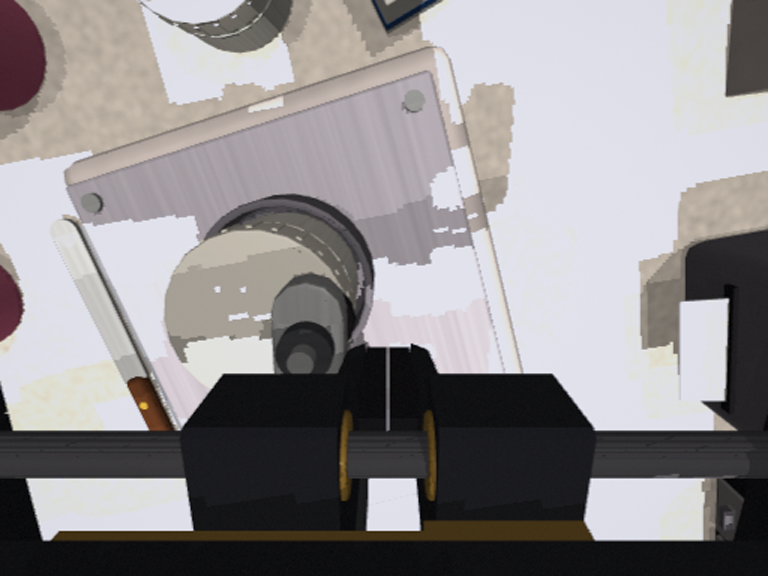

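View pics/side7.png

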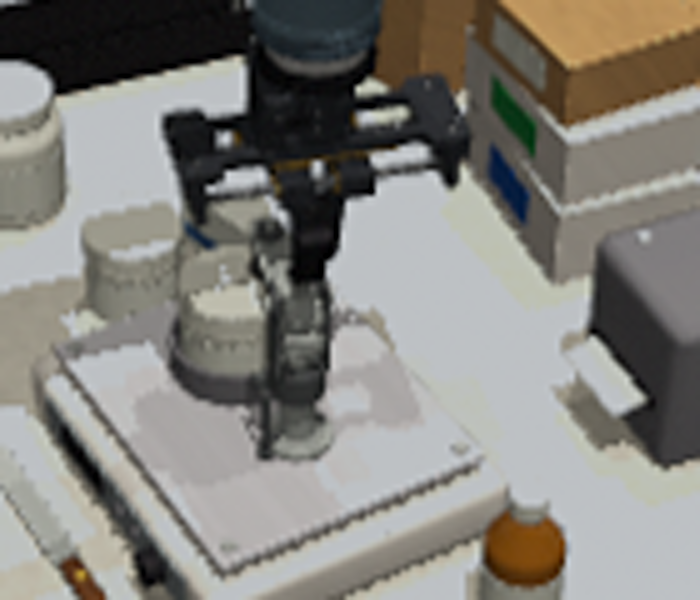

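Call:
servo_tool(targets="1 -4.95 0 1.89 0 -4 0;1 -4.95 0 1.89 0 -4 0;1 -4.95 0 1.89 0 -4 0;1 -2.5 0 1 0 -2 0;1 0 0 0 0 0 0")

```text
t: 10.5
tool_pos: [0.6165, 0.1371, 0.1587]
eef_rot: [0.707, 0.022, -0.022, -0.707]
wrist_force: [0.4, -0.4, 1.1]
opening: 0.001
```

```bash
python3 look.py wrist:8
```

```text
t 10.5 p [0.6165 0.1371 0.1587] F [ 0.3756 -0.3979  1.1388] op 0.001016589450103953 q [ 0.0313  0.3725  1.5208 -0.      1.2478 -0.0303]
[[ 0.9981  0.0004 -0.0615]
 [ 0.0615  0.      0.9981]
 [ 0.0004 -1.     -0.    ]]
```

View pics/wrist8.png

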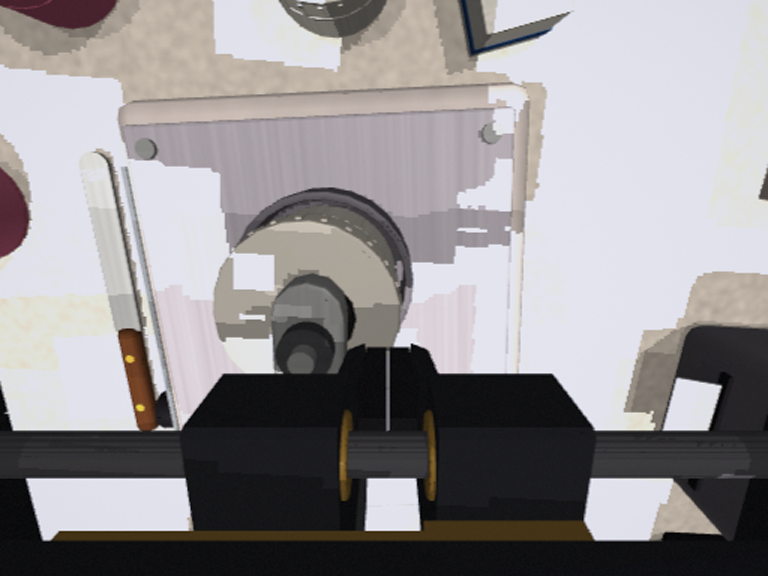

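Call:
servo_tool(targets="1 -1.2 0 0.5 0 -1 0;1 -1.2 0 0.5 0 -1 0;1 -1 0 0 0 0 0;1 0 0 0 0 0 0")

```text
t: 10.95
tool_pos: [0.6129, 0.138, 0.1586]
eef_rot: [-0.706, -0.035, 0.035, 0.706]
wrist_force: [0.7, 1.4, 0.4]
opening: 0.0006
```

Call:
servo_tool(targets="1 -1 0 0 0 0 0;1 -1 0 0 0 0 0;1 0 0 0 0 0 0")

```text
t: 11.25
tool_pos: [0.6109, 0.138, 0.1586]
eef_rot: [-0.706, -0.035, 0.035, 0.706]
wrist_force: [2.1, 1.3, 0.8]
opening: 0.0007
```

Call:
servo_tool(targets="1 -1 0 0 0 0 0;1 -1 0 0 0 0 0;1 0 0 0 0 0 0")

```text
t: 11.55
tool_pos: [0.6106, 0.138, 0.1589]
eef_rot: [-0.706, -0.036, 0.033, 0.707]
wrist_force: [8.7, 3.8, -3.0]
opening: 0.0006
```

```bash
python3 look.py wrist:9 side:9
```

```text
t 11.55 p [0.6106 0.138  0.1589] F [ 8.7285  3.8258 -3.0359] op 0.0006046109690531391 q [ 0.0325  0.3581  1.5398  0.001   1.2392 -0.0659]
[[ 0.9952  0.0045 -0.0979]
 [ 0.0979  0.0011  0.9952]
 [ 0.0045 -1.      0.0007]]
```

View pics/wrist9.png

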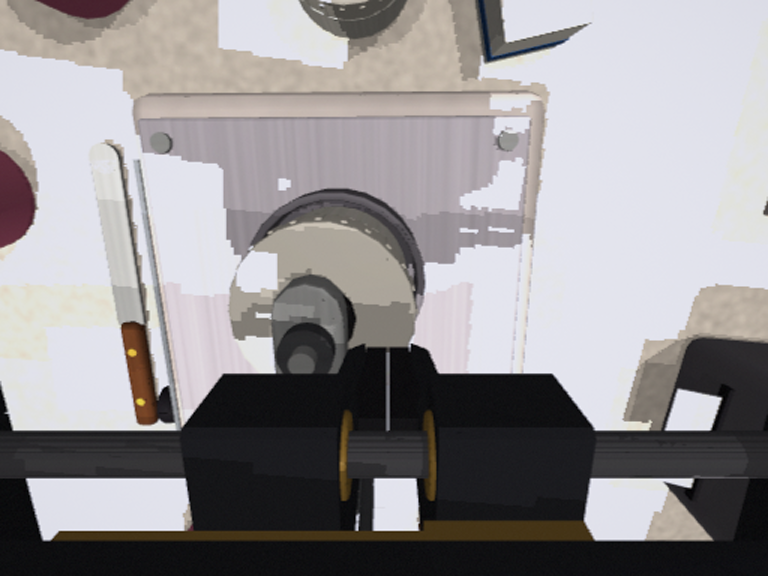

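Call:
servo_tool(targets="1 3 0 0 0 0 0;1 10 0 0 0 0 0;1 15 0 0 0 0 0;1 0 -40 0 0 0 0;1 0 -45 0 0 0 0;1 0 -45 0 0 0 0;1 0 -45 0 0 0 0;1 0 0 40 0 0 0;1 -20 0 40 0 0 0;1 -20 0 40 0 0 0;1 0 0 0 0 0 0")

```text
t: 12.75
tool_pos: [0.5825, 0.26, 0.3337]
eef_rot: [-0.706, -0.036, 0.037, 0.707]
wrist_force: [0.1, 0.2, 0.7]
opening: 0.0007
```

```bash
python3 look.py wrist:10 side:10 top:10
```

```text
t 12.75 p [0.5825 0.26   0.3337] F [0.0522 0.2076 0.6662] op 0.0007203472057554584 q [0.2334 0.2599 1.3089 0.0014 1.5741 0.1299]
[[ 0.9946 -0.0016 -0.1034]
 [ 0.1034  0.001   0.9946]
 [-0.0015 -1.      0.0012]]
```

View pics/wrist10.png

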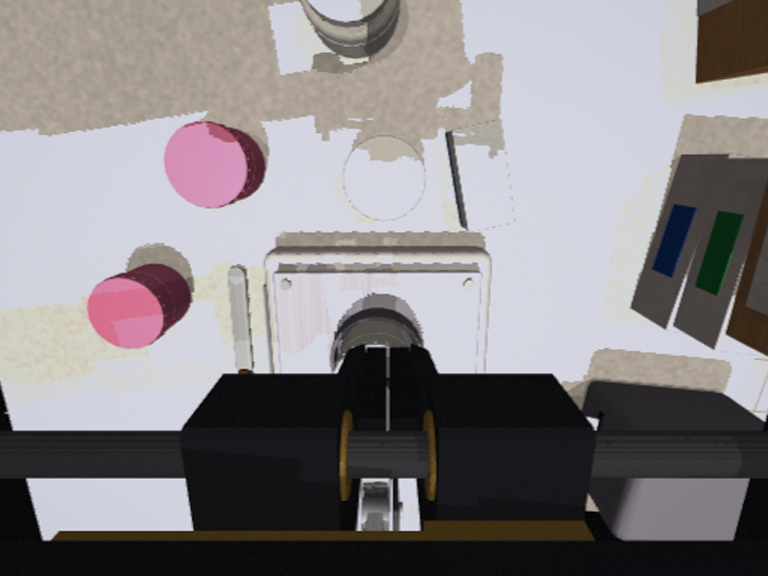

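View pics/side10.png

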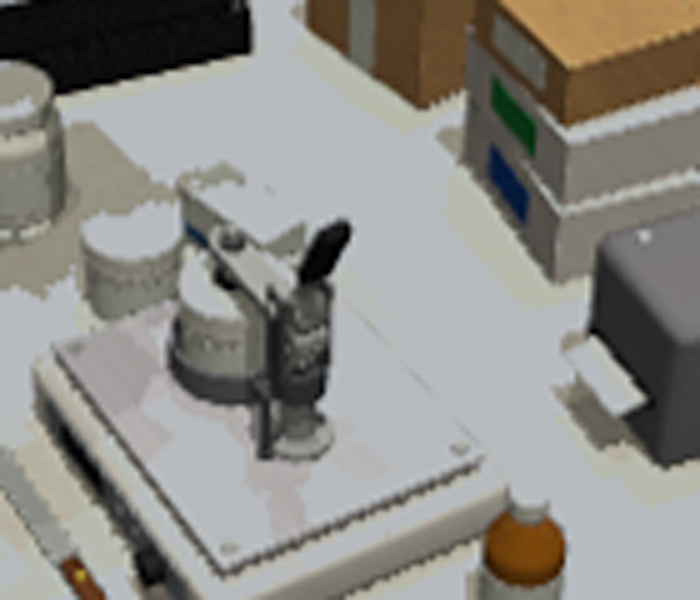

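View pics/top10.png

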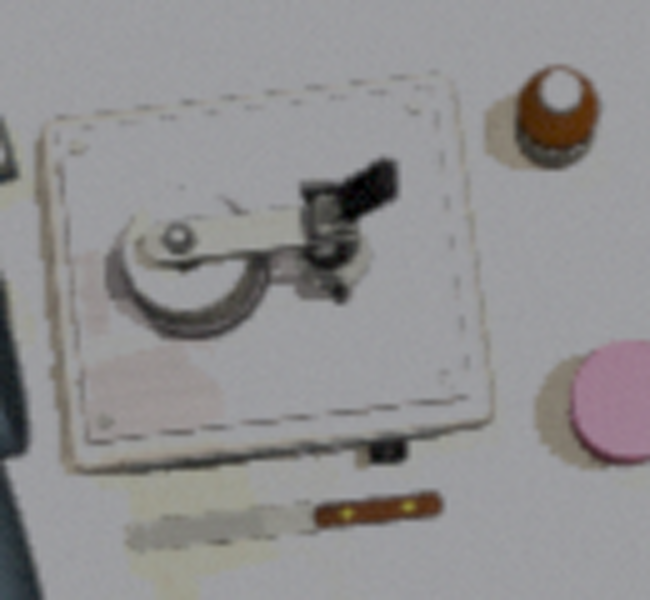

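```bash
python3 - <<'E'
from geo import *
f=lambda c:np.array([170+c[0]/5-.4,135+c[1]/5-.4]); g=lambda c:np.array([190+c[0]/5-.4,110+c[1]/5-.4])
print("nut top", ray("top",f((178,237)),.189),"side",ray("side",g((232,238)),.189))
v0=[0.5879,0.1067,0.0966]
P=pts(v0+[0.0]); print("nut pred",P["nut"],"post",P["post"])
# tip: triangulate
def tri(a,b):
    def r(X): return np.r_[proj("top",X)[0]-f(a),proj("side",X)[0]-g(b)]
    s=least_squares(r,[.59,.02,.27]); return s.x,s.fun
print("tip",tri((388,178),(341,233)))
for lv in(0,.1,.2,.3,.4): 
    P=pts(v0+[0.0,lv]); T=P["tip"]; print(lv,T,(proj("top",T)[0]-[170,135])*5+2,(proj("side",T)[0]-[190,110])*5+2)
E
```

```text
nut top [0.5815 0.1482 0.189 ] side [0.579  0.1415 0.189 ]
nut pred [0.584  0.1465 0.189 ] post [0.5922 0.0619 0.192 ]
tip (array([0.5979, 0.0228, 0.2761]), array([ 0.1544, -0.5668, -0.6186,  0.1457]))
0 [0.5942 0.0416 0.2878] [353.7742 177.9209] [319.2217 201.6857]
0.1 [0.5951 0.0322 0.2853] [371.2324 176.953 ] [327.222  213.7495]
0.2 [0.596  0.023  0.2819] [388.127  176.4007] [334.99  226.824]
0.3 [0.5969 0.0143 0.2775] [404.2609 176.2674] [342.4322 240.7619]
0.4 [0.5977 0.006  0.2723] [419.4508 176.5506] [349.4586 255.4019]
```

Call:
servo_tool(targets="1 -2 0 -37 0 0 0;1 -2 0 -37 0 0 0;1 -2 0 -37 0 0 0;1 -2 0 -37 0 0 0;1 -2 0 -37 0 0 0;1 0 25 0 0 0 0;1 0 25 0 0 0 0;1 0 18 0 0 0 0;1 0 0 0 0 0 0")

```text
t: 13.8
tool_pos: [0.5921, 0.0688, 0.2621]
eef_rot: [-0.706, -0.032, 0.036, 0.706]
wrist_force: [-0.2, -0.2, 0.2]
opening: 0.0006
```

```bash
python3 look.py side:11
```

```text
t 13.8 p [0.5921 0.0688 0.2621] F [-0.2167 -0.2498  0.2132] op 0.0005766530337940084 q [-0.083   0.2077  1.5131 -0.0005  1.4271 -0.1785]
[[ 0.9954 -0.0063 -0.0954]
 [ 0.0954  0.      0.9954]
 [-0.0063 -1.      0.0006]]
```

View pics/side11.png

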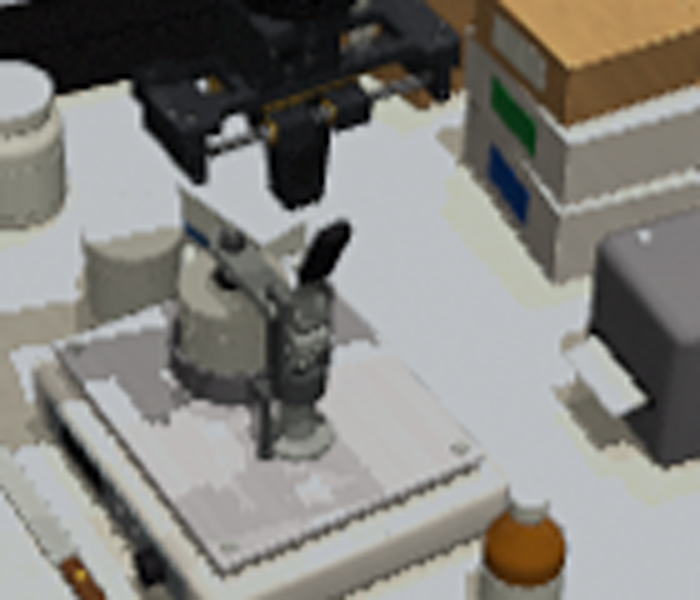

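```bash
python3 - <<'E'
from geo import *
from scipy.spatial.transform import Rotation as R
s=ctrl.state();Rm=R.from_quat(s["eef_rot"]).as_matrix(); print(s["tool_pos"],s["t"])
for dy in(-.04,-.03,-.02,-.01,0,.01,.025): print(dy,[((proj("side",s["tool_pos"]+Rm@[0,dy,z])[0]-[190,110])*5+2).round(0) for z in (-.009,0,.009)])
E
```

```text
[0.593  0.0691 0.2642] 13.85
-0.04 [array([306., 162.]), array([299., 154.]), array([291., 146.])]
-0.03 [array([306., 176.]), array([298., 168.]), array([291., 160.])]
-0.02 [array([306., 189.]), array([298., 181.]), array([291., 173.])]
-0.01 [array([306., 202.]), array([298., 194.]), array([291., 186.])]
0 [array([305., 215.]), array([298., 207.]), array([291., 198.])]
0.01 [array([305., 227.]), array([298., 219.]), array([291., 211.])]
0.025 [array([305., 246.]), array([298., 238.]), array([291., 230.])]
```

Call:
servo_tool(targets="1 0 0 -8 0 0 0;1 0 0 -8 0 0 0;1 0 0 -6 0 0 0;1 0 1.3 -5 0 0 0;1 0 1.3 -5 0 0 0;1 0 1.3 -5 0 0 0;1 0 0 0 0 0 0")

```text
t: 14.55
tool_pos: [0.597, 0.0334, 0.2613]
eef_rot: [-0.706, -0.034, 0.035, 0.706]
wrist_force: [0.6, 0.3, -0.3]
opening: 0.0006
```

```bash
python3 look.py side:12 wrist:12
```

```text
t 14.55 p [0.597  0.0334 0.2613] F [ 0.5975  0.2901 -0.3024] op 0.0006084956237647232 q [-0.1424  0.2082  1.514  -0.      1.4197 -0.2403]
[[ 0.9952 -0.0003 -0.0977]
 [ 0.0977  0.      0.9952]
 [-0.0003 -1.      0.    ]]
```

View pics/side12.png

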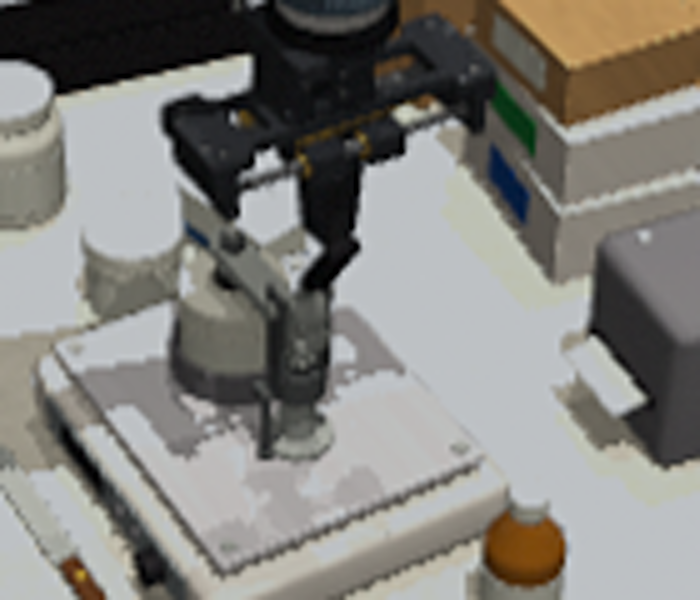

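Call:
servo_tool(targets="1 0 3.3 -4.2 0 0 0;1 0 3.3 -4.2 0 0 0;1 0 3.3 -4.2 0 0 0;1 0 3.8 -3.6 0 0 0;1 0 3.8 -3.6 0 0 0;1 0 3.8 -3.6 0 0 0;1 0 0 0 0 0 0")

```text
t: 15.35
tool_pos: [0.599, 0.0101, 0.2394]
eef_rot: [-0.706, -0.034, 0.035, 0.706]
wrist_force: [0.6, -0.0, 1.0]
opening: 0.0008
```

```bash
python3 look.py side:13
```

```text
t 15.35 p [0.599  0.0101 0.2394] F [ 0.6464 -0.0275  0.952 ] op 0.0008050537526782206 q [-0.181   0.228   1.5348 -0.0001  1.3799 -0.2787]
[[ 0.9952 -0.0012 -0.0975]
 [ 0.0975  0.0001  0.9952]
 [-0.0012 -1.      0.0002]]
```

View pics/side13.png

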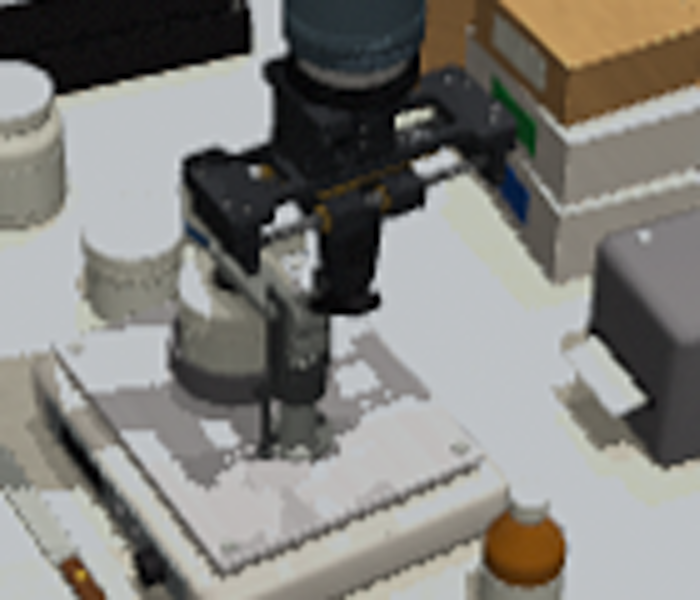

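Call:
servo_tool(targets="1 0 4.4 -2.7 0 0 0;1 0 4.4 -2.7 0 0 0;1 0 4.4 -2.7 0 0 0;1 0 3.7 -1.4 0 0 0;1 0 3.7 -1.4 0 0 0;1 0 3.7 -1.4 0 0 0;1 0 3.7 -1.4 0 0 0;1 0 0 0 0 0 0")

```text
t: 16.2
tool_pos: [0.6004, -0.0031, 0.2116]
eef_rot: [-0.706, -0.034, 0.035, 0.706]
wrist_force: [0.3, 0.2, -0.0]
opening: 0.0005
```

Call:
servo_tool(targets="1 0 3 -0.5 0 0 0;1 0 3 -0.5 0 0 0;1 0 3 -0.5 0 0 0;1 0 0 0 0 0 0")

```text
t: 16.6
tool_pos: [0.6007, -0.0045, 0.2028]
eef_rot: [-0.706, -0.035, 0.035, 0.706]
wrist_force: [-0.5, -0.5, 1.4]
opening: 0.0009
```

```bash
python3 look.py side:14
```

```text
t 16.6 p [ 0.6007 -0.0045  0.2028] F [-0.462  -0.5459  1.3609] op 0.0009067917281603366 q [-0.205   0.2632  1.5679  0.0001  1.311  -0.3032]
[[ 0.9952 -0.0004 -0.098 ]
 [ 0.098   0.0002  0.9952]
 [-0.0004 -1.      0.0002]]
```

View pics/side14.png

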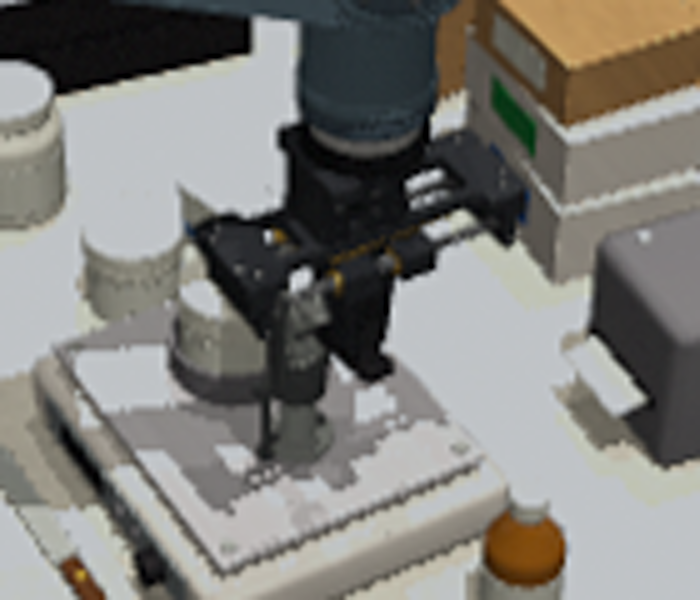

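Call:
servo_tool(targets="1 0 2 0 0 0 0;1 0 2 0 0 0 0;1 0 2 0 0 0 0;1 0 0 0 0 0 0")

```text
t: 17.05
tool_pos: [0.6008, -0.0045, 0.1971]
eef_rot: [-0.706, -0.035, 0.035, 0.706]
wrist_force: [0.3, -0.3, -0.7]
opening: 0.0001
```

Call:
servo_tool(targets="1 0 1 0 0 0 0;1 0 1 0 0 0 0;1 0 0 0 0 0 0")

```text
t: 17.35
tool_pos: [0.6008, -0.0046, 0.1952]
eef_rot: [0.706, 0.035, -0.035, -0.706]
wrist_force: [-0.3, -0.5, 2.1]
opening: 0.0005
```

Call:
servo_tool(targets="1 0 1 0 0 0 0;1 0 1 0 0 0 0;1 0 0 0 0 0 0")

```text
t: 17.65
tool_pos: [0.6008, -0.0045, 0.1932]
eef_rot: [-0.706, -0.035, 0.035, 0.706]
wrist_force: [-0.1, -0.5, 1.5]
opening: 0.0003
```

Call:
servo_tool(targets="1 0 1 0 0 0 0;1 0 0 0 0 0 0")

```text
t: 17.85
tool_pos: [0.6008, -0.0045, 0.1922]
eef_rot: [-0.706, -0.035, 0.035, 0.706]
wrist_force: [0.1, -0.8, 0.6]
opening: 0.0005
```

Call:
servo_tool(targets="1 0 1 0 0 0 0;1 0 0 0 0 0 0")

```text
t: 18.05
tool_pos: [0.6008, -0.0046, 0.1913]
eef_rot: [0.706, 0.035, -0.035, -0.706]
wrist_force: [0.2, -1.7, 1.7]
opening: 0.0004
```

```bash
python3 look.py side:15
```

```text
t 18.05 p [ 0.6008 -0.0046  0.1913] F [ 0.1786 -1.7179  1.7251] op 0.000368542691448312 q [-0.2049  0.2744  1.5783 -0.      1.2888 -0.3032]
[[ 0.9952  0.     -0.0981]
 [ 0.0981 -0.      0.9952]
 [ 0.     -1.     -0.    ]]
```

View pics/side15.png

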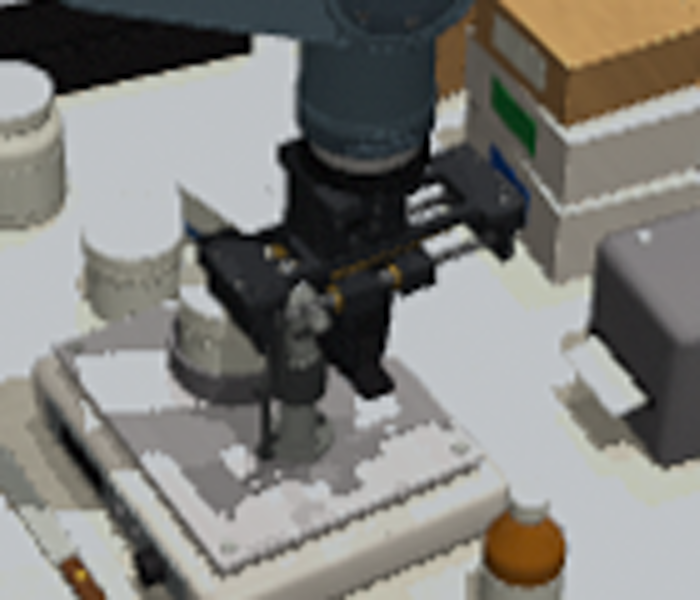

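Call:
servo_tool(targets="1 0 1 0 0 0 0;1 0 1 0 0 0 0;1 0 0 0 0 0 0")

```text
t: 18.4
tool_pos: [0.6008, -0.0046, 0.1892]
eef_rot: [0.706, 0.035, -0.035, -0.706]
wrist_force: [0.2, -1.4, 2.3]
opening: 0.0003
```

Call:
servo_tool(targets="1 0 1 0 0 0 0;1 0 0 0 0 0 0")

```text
t: 18.6
tool_pos: [0.6009, -0.0046, 0.189]
eef_rot: [0.706, 0.035, -0.035, -0.706]
wrist_force: [-1.8, -2.0, 6.1]
opening: 0.0008
```

Call:
servo_tool(targets="1 0 1 0 0 0 0;1 0 0 0 0 0 0")

```text
t: 18.8
tool_pos: [0.601, -0.0047, 0.1888]
eef_rot: [0.706, 0.035, -0.035, -0.706]
wrist_force: [-2.8, -1.8, 10.3]
opening: 0.0005
```

Call:
servo_tool(targets="1 0 2 0 0 0 0;1 0 0 0 0 0 0")

```text
t: 19.0
tool_pos: [0.6012, -0.0047, 0.1885]
eef_rot: [0.707, 0.035, -0.034, -0.706]
wrist_force: [-8.2, -1.6, 18.5]
opening: 0.0001
```

Call:
servo_tool(targets="1 0 -5 0 0 0 0;1 0 -10 0 0 0 0;1 0 -40 0 0 0 0;1 0 -45 0 0 0 0;1 0 -45 0 0 0 0;1 0 0 40 0 0 0;1 0 0 40 0 0 0;1 0 0 40 0 0 0;1 0 0 40 0 0 0;1 0 0 40 0 0 0;1 0 0 40 0 0 0;1 0 0 0 0 0 0")

```text
t: 20.2
tool_pos: [0.5757, 0.2391, 0.3299]
eef_rot: [-0.705, -0.036, 0.037, 0.707]
wrist_force: [-0.2, 0.4, -0.0]
opening: 0.0005
```

```bash
python3 look.py side:16 top:16 wrist:16
```

```text
t 20.2 p [0.5757 0.2391 0.3299] F [-0.2001  0.3756 -0.033 ] op 0.0004968413401245894 q [0.2024 0.2276 1.3553 0.0021 1.5597 0.0986]
[[ 0.9946 -0.0014 -0.1036]
 [ 0.1036  0.0019  0.9946]
 [-0.0012 -1.      0.002 ]]
```

View pics/side16.png

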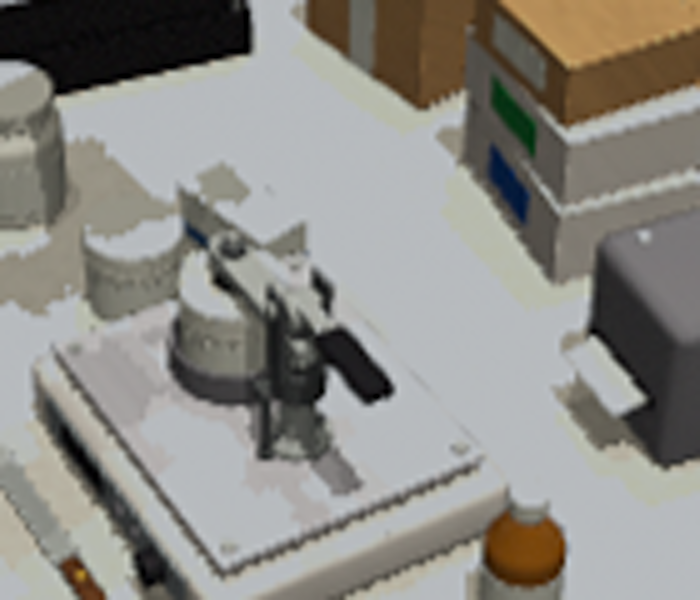

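View pics/top16.png

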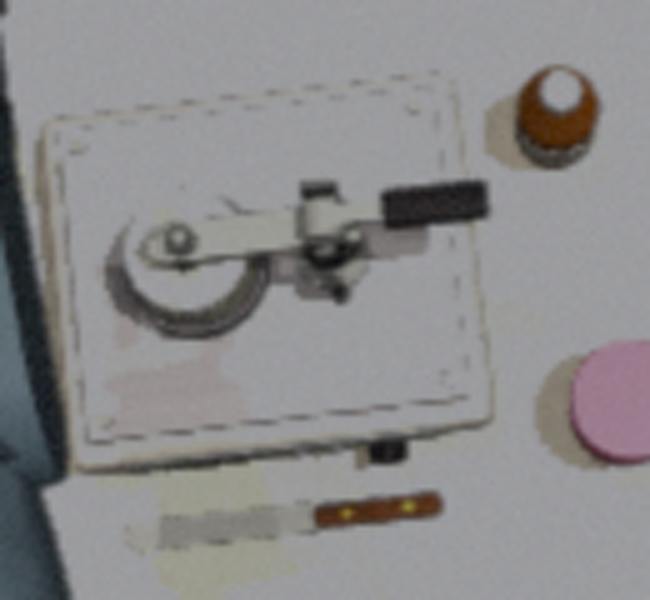

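```bash
python3 - <<'E'
from geo import *
f=lambda P,o:(proj(*P)[0]-o)*5+2
v0=[0.5879,0.1067,0.0966]
for th in(0,.03,.06):
    d=np.array([np.sin(th),np.cos(th)])
    nut=M(v0,[*(d*.085+[0,-.045]),.182]); print(th,"nut",f(("top",nut),[170,135]),f(("side",nut),[190,110]))
    for lv in(1.3,1.4):
        T=pts(v0+[th,lv])["tip"]; print("   tip",lv,f(("top",T),[170,135]),f(("side",T),[190,110]))
E
```

```text
0 nut [182.1756 234.8933] [236.2681 239.7224]
   tip 1.3 [492.7947 195.012 ] [382.6493 389.1487]
   tip 1.4 [492.7382 198.3217] [382.2798 401.0433]
0.03 nut [181.8317 230.6324] [239.7159 238.5191]
   tip 1.3 [493.2999 199.9516] [378.4373 390.7673]
   tip 1.4 [493.2405 203.2348] [378.0826 402.6648]
0.06 nut [181.6184 226.3635] [243.2131 237.3834]
   tip 1.3 [493.654  204.9068] [374.1468 392.2991]
   tip 1.4 [493.5926 208.1634] [373.8072 404.1994]
```

```bash
python3 - <<'E'
from geo import *
v0=[0.5879,0.1067,0.0966]
im=cv2.imread("pics/side16.png")
big=cv2.resize(im[190:440,170:420],None,fx=2.4,fy=2.4,interpolation=cv2.INTER_CUBIC)
for lv,c in((1.2,(255,0,0)),(1.3,(0,255,255)),(1.4,(0,0,255))):
    a=lv+.21; h=np.array([np.sin(a),np.cos(a)]); n=np.array([-np.cos(a),np.sin(a)])
    for r in(.034,.098):
      for w in(-.012,.012):
        for t in(.0065,-.0065):
          q=h*r+n*t; X=M(v0,[w,-.045-q[0],.192+q[1]])
          u=((proj("side",X)[0]-[190,110])*5+2-[170,190])*2.4; cv2.circle(big,tuple(int(k) for k in u),3,c,-1 if t>0 else 1)
cv2.imwrite("pics/lev16.png",big)
E
```

```text
(no output)
```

View pics/lev16.png

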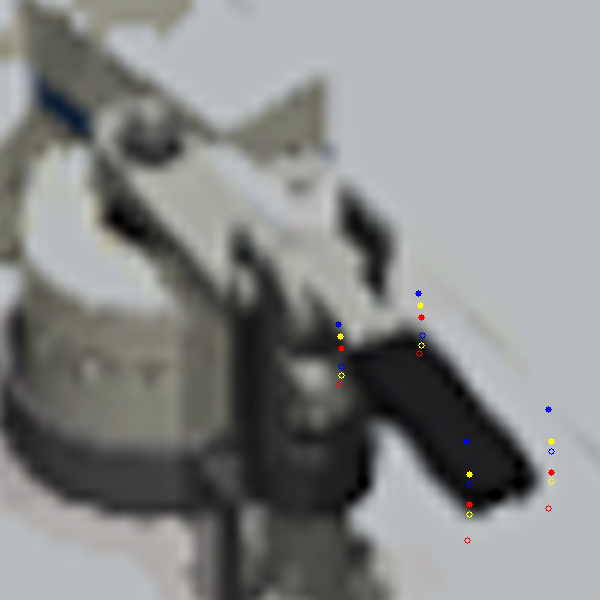

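Call:
servo_tool(targets="1 0 0 -43 0 0 0;1 0 0 -43 0 0 0;1 0 0 -43 0 0 0;1 0 0 -44 0 0 0;1 0 0 -44 0 0 0;1 0 0 -43 0 0 0;1 0 40 0 0 0 0;1 0 40 0 0 0 0;1 0 40 0 0 0 0;1 0 10 0 0 0 0;1 0 4 0 0 0 0;1 0 2 0 0 0 0;1 0 2 0 0 0 0;1 0 1 0 0 0 0;1 0 0 0 0 0 0")

```text
t: 21.85
tool_pos: [0.6033, -0.0244, 0.1924]
eef_rot: [0.706, 0.035, -0.034, -0.706]
wrist_force: [-0.1, -0.3, 0.2]
opening: -0.0001
```

Call:
servo_tool(targets="1 0 1 0 0 0 0;1 0 0 0 0 0 0")

```text
t: 22.05
tool_pos: [0.6028, -0.0243, 0.1905]
eef_rot: [0.706, 0.035, -0.035, -0.706]
wrist_force: [-1.7, -0.6, -0.7]
opening: 0.0005
```

Call:
servo_tool(targets="1 0 1 0 0 0 0;1 0 0 0 0 0 0")

```text
t: 22.25
tool_pos: [0.6026, -0.0244, 0.1891]
eef_rot: [-0.706, -0.035, 0.035, 0.706]
wrist_force: [0.6, 0.8, 0.2]
opening: 0.0004
```

Call:
servo_tool(targets="1 0 1 0 0 0 0;1 0 0 0 0 0 0")

```text
t: 22.45
tool_pos: [0.6028, -0.0245, 0.1884]
eef_rot: [0.706, 0.035, -0.035, -0.706]
wrist_force: [-0.3, 0.1, 2.0]
opening: 0.0003
```

Call:
servo_tool(targets="1 0 1 0 0 0 0;1 0 0 0 0 0 0")

```text
t: 22.65
tool_pos: [0.6029, -0.0245, 0.1882]
eef_rot: [0.706, 0.035, -0.035, -0.706]
wrist_force: [-2.3, -0.2, 5.0]
opening: 0.0004
```

Call:
servo_tool(targets="1 0 1 0 0 0 0;1 0 0 0 0 0 0")

```text
t: 22.85
tool_pos: [0.603, -0.0245, 0.1879]
eef_rot: [0.706, 0.035, -0.034, -0.706]
wrist_force: [-5.3, 0.0, 9.7]
opening: 0.0008
```

Contact is 0.8 mm lower 20 mm further out, so the lever is just past level, at its 1.40 stop. I'll retreat and make the final check.

Call:
servo_tool(targets="1 0 -5 0 0 0 0;1 0 -15 0 0 0 0;1 0 -40 0 0 0 0;1 0 -45 0 0 0 0;1 0 -45 0 0 0 0;1 0 0 43 0 0 0;1 0 0 43 0 0 0;1 0 0 43 0 0 0;1 0 0 43 0 0 0;1 0 0 43 0 0 0;1 0 0 43 0 0 0;1 0 0 0 0 0 0;1 0 0 0 0 0 0")

```text
t: 24.15
tool_pos: [0.5772, 0.2332, 0.3369]
eef_rot: [0.706, 0.036, -0.035, -0.706]
wrist_force: [-0.2, -0.5, 0.2]
opening: 0.0008
```

```bash
python3 look.py side:17 top:17
python3 - <<'E'
from station import ctrl
import cv2
a=ctrl.camera("side")[:,:,::-1]; cv2.imwrite("pics/sidefull17.png",cv2.resize(a,None,fx=1.5,fy=1.5))
E
```

```text
t 24.15 p [0.5772 0.2332 0.3369] F [-0.1653 -0.4672  0.2154] op 0.0008166207478543772 q [ 0.1938  0.2223  1.348  -0.0004  1.5708  0.0932]
[[ 0.9949  0.0005 -0.1005]
 [ 0.1005 -0.0003  0.9949]
 [ 0.0004 -1.     -0.0004]]
```

View pics/top17.png

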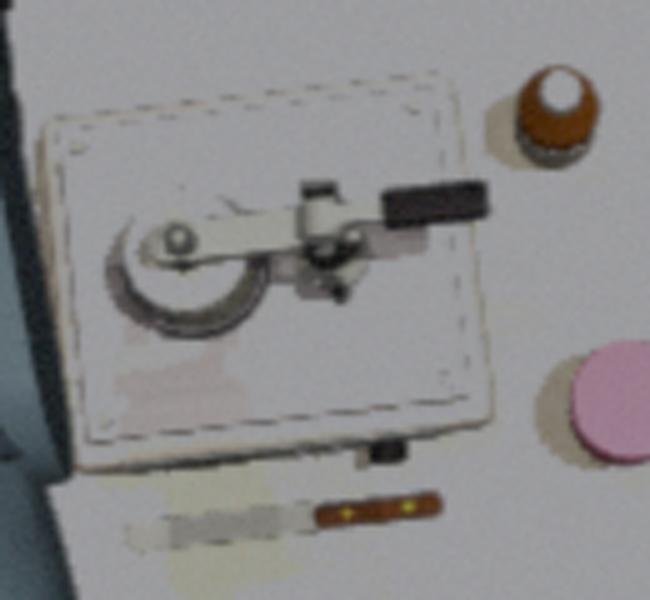

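View pics/sidefull17.png

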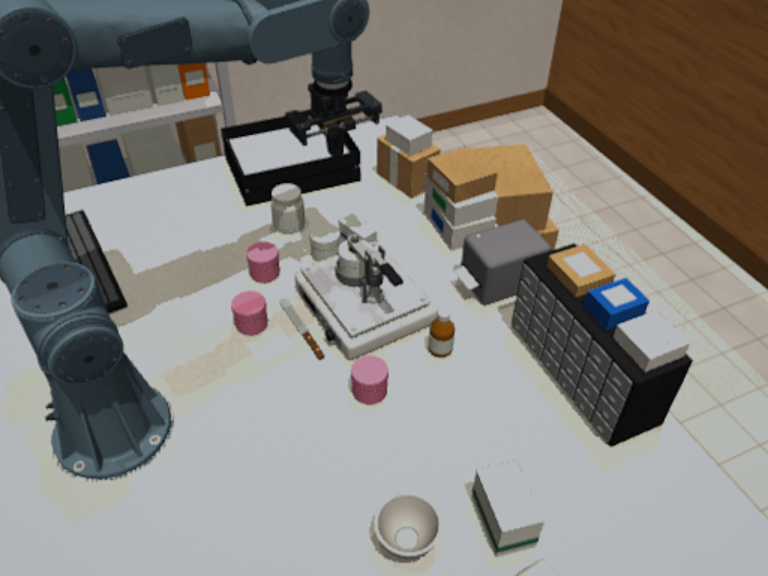

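```bash
python3 -c "
from station import ctrl
print(ctrl.finish_job())"
```

```text
the job is handed in; nothing more can be done
None
```

The jar is clamped: the strap is at its stop over the lid and the cam lever is fully down. I handed the job in at about 24 s of the 48 s allowed.

**Strap:** I pushed it round with the closed fingertips until it met its stop. The force rose to about 9 N with no further movement. In the last pictures the nut is within about 3 mm of its predicted place for angle 0, and it had not shifted after the lever was pushed.

**Lever:** I pushed it down along its arc to a hard stop, at about 18 N. To check, I touched the grip again 20 mm further out. That contact was 0.8 mm lower, a slope of 0.04 rad past level, which matches the 1.40 stop. In the side picture alone the lever angle was ambiguous, anywhere from 1.25 to 1.40, so I relied on the touch test.

**Pad:** I did not see the pad pressing on the lid directly. That it does follows from the lever being at its stop.

**What disagreed:** The closed fingertips appeared to end at about the TCP height, not 25 mm ahead of it as stated. Because of this, my first strap push passed over the bar without moving it. I backed off, went lower and repeated it.

**Other objects:** In the last views nothing else on the bench looks moved, the jar is still in its cup, and the arm is clear of everything.

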